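# Put the setting ring back in its latched spring-lid case

## Robot

A 7-joint arm with a two-finger parallel gripper is mounted at the origin on a cart in front of the work surface, level with it; the furniture and walls round the work are solid. World frame = base frame: x ahead of the robot, y to its left, z up, the work surface at z = 0. Lengths are in m, angles in rad, forces in N, time in s.
With the tool pointing down it reaches from about 0.4 to 0.925 m from the base axis. Payload 4.1 kg.
Tool frame: the origin (TCP) lies midway between the tips of the shut fingers; the grasp point (between the pads) lies 19 mm behind it; x points along the fingers, z is the direction in which the jaws open and shut, and the axes are right-handed (so a half turn about x gives the same grasp; the last joint's range is limited). The gripper opens to 85 mm and grips with 20 to 120 N. Pads are 22 mm wide; open, the fingers measure 114 mm over their backs; the gripper's body (76 mm by 85 mm) begins 54 mm behind the grasp point. The pads swing forward as they close: fully open they stand 13 mm farther back than shut.
Start: joints at [-1.348, 0.398, 0.045, 1.537, -0.019, 1.207, -0.051], TCP at [0.206, 0.617, 0.231] pointing down, gripper open.
Joint ranges: [-2.82, 2.82], [-0.49, 2.23], [-1.37, 1.46], [0, 2.46], [-1.36, 4.5], [0.23, 2], [-2.94, 2.94]. Speed limits (rad/s): [2.57, 2.57, 3.14, 3.14, 3.14, 3.14, 3.14].

## Interface

Orientations are given as a rotation vector (axis times angle).
In Python, from station import r gives the robot as it stands. The module is installed in compiled form; this text tells all that it offers.
- The arm moves only by the tool servo_tool, never from a script. Its argument "series" is a list of rows, each an object of numbers: "fingers": the closure, from 0 (fully open) to 1 (shut); "x", "y", "z": the shift along the world's x, y, z in cm; "rx", "ry", "rz": the turn, a rotation vector about the world's x, y, z in rad. In form: [{"fingers": .., "x": .., "y": .., "z": .., "rx": .., "ry": .., "rz": ..}, ...]. A call has 1 to 5 rows; each row is the pose to reach, as a shift and turn from the pose commanded when the call began; what a row does not reach only later rows make up. A row lasts 1/8 s, in which the tool goes at most 62.5 mm and 10.7 degrees, less where a joint would pass 70% of its speed; a pose out of reach is approached as far as the arm can. A call with a gripper value outside its range is refused whole. The fingers move at their own pace and stop on an object; "force" is the grip in N (left out, the last holds). Time passes only in rows, so rows that repeat a pose let the fingers close. It gives the time, the measured TCP pose, the force and the opening at its end, in the units of the state.
- r.observe(): the state, without advancing time (a new reading comes with each control period).
- r.capture(name): name is "side" or "top"; returns a dict with "pixels" (384x512x3 uint8, red, green, blue), "K" (3x3 intrinsics, pixels), "dist_coeffs" ([k1, k2, p1, p2, k3] as OpenCV has them; the pictures are not rectified), "xyz" and "orientation" of the camera in the world. Camera axes: x right, y down, z forward; pixel columns grow to the right and rows downward; lengths in m; the calibration is good to about 2 mm. A picture is of the moment at which its call begins. There is no depth.
- r.sign_off(): hands the job in, once; it reports no verdict.
The state is a dict: "clock": time; "joint_pos": joint angles; "qvel": joint speeds; "effort": joint torques, N m; "tcp_pos": TCP position; "tool_rot": TCP orientation; "wrist_force": force on the tool from outside, world axes, zero at the start; "moment": the same for the moment, N m; "grip_width": finger opening in m.
Only numpy, scipy, OpenCV 4.12 (cv2) and the standard library are available. Lean on these libraries where they do the work, as an engineer would, in place of code of your own. Each camera call takes 0.05 s, during which the arm holds its last target.

## Task

Put the grey steel setting ring back in its case: press the orange thumb latch so that the sprung lid pops fully open, feel the ring upright down over the post inside (the post is clamped by hand and never stands exactly at its nominal place) and let go of it sitting flat on the blue padding, then swing the lid down and press its front until the latch snaps and holds it shut. Work gently: do not force the latch, the ring or the lid, and leave the brass bush and the flat grey bush where they are.

Things in the scene. Friction and masses are not known exactly. Their poses are not given: they have to be found in the camera images.
- steel_ring: the setting ring: plain bright grey steel ring, outside diameter 33 mm, 20 mm high, with a 13 mm through bore, 90 g, standing flat on the granite. Origin: centre of its lower face, z axis along the bore, upward. It is the thickest-walled of the three small round parts.
- bush_1: bystander: brass-coloured bush, outside diameter 26 mm, 25 mm high, 16 mm bore, standing loose on the granite. Origin: centre of its underside. Leave it alone.
- bush_2: bystander: flat grey bush, outside diameter 36 mm, only 12 mm high, 18 mm bore, lying loose on the granite. Origin: centre of its underside. Leave it alone.
- ring_case: the case: grey plastic box held fast to the granite by its suction feet; 72 mm deep (x), 112 mm wide (y), 40 mm high when shut. Origin: centre of its underside; x axis toward the hinge side (the latch side, -x, faces the robot), z up. Base 26 mm high with 4 mm walls; blue padding tray inside, 54 by 84 mm, its top 10 mm above the underside. The open lid clears everything in front of the hinge.
- nest (a point): nominal seat of the ring: middle place of the steel post's foot on the padding, at (-6, 0, 10) mm in the case's frame. Post 10.6 mm thick, 12 mm high, flat on top with its edge just broken. The padding tray with the post is clamped by hand: the post stands firm but up to 4 mm off this point in the case's x and up to 9 mm off in its y, so feel for it. Fully down, the ring's origin is at this height.
- lid_hinge (a point): middle of the hinge axis at the back of the case: at (35, 0, 26) mm in the case's frame. The axis runs along the case's y. Fully open, the lid stands a little past upright: its top is then 93 mm above the granite and its outside face reaches 27 mm behind the axis.
- lid_press (a point): where to press the lid shut: on its outside (top) face, at mid-width, 61 mm from the hinge axis, 10 mm from its front edge. Moves with the lid; shut it lies at (-26, 0, 40) mm in the case's frame. The outside face is 14 mm from the hinge axis (above it when shut), reaches 71 mm along from the axis and is 112 mm wide.
- thumb_pad (a point): middle of the ribbed thumb tab of the orange latch, on its top face, at (-62, 0, 13.6) mm in the case's frame at rest. The tab is 22 mm wide, sticks out 36 mm from the front wall and slopes up outward by 0.2 rad. Pressed straight down it starts at about 2.5 N, lets the lid go after about 4 mm at 4 to 5 N, hard stop at 8 mm. The latch's upright part stays within 17 mm of the front wall.
- latch (a joint): angle of the orange latch rocker, rad: 0 at rest with its hook over the lid's bar (reads down to -0.02), grows as the tab is pressed, lets go at about 0.18, hard stop at 0.34. Springs back by itself.
- case_lid (a joint): lid angle, rad: 0 shut and latched, 1.75 fully open. Once let go it springs open in about 1 s and stays open by the spring. To shut it, push it over from behind or above (under 2 N at the front edge); below 0.14 it must push the latch hook aside: the force at lid_press rises to 9 to 12 N at about 0.07, then the hook snaps over and the force falls to 2 N; it holds once the lid is down to 0. Hard stop at -0.015.
Mind the look-alikes: they are no part of the job. What is shaped like the steel_ring but red is not meant.

How it is judged:
On the way, in this order (a step that is already met when the one before it is completed fails the run):
1. the thumb latch is pressed and lets go of the lid (value of joint latch above 0.1 rad and value of joint case_lid above 0.02 rad).
2. the lid has sprung open (value of joint case_lid above 1.4 rad), for 0.2 s.
3. the ring sits flat on the padding over the post, let go, with the lid open (horizontal distance between steel_ring and nest below 0.012 m and z of steel_ring in the frame of nest between -0.003 and 0.0025 m and angle between steel_ring's own z axis and vertical below 0.08 rad and value of joint case_lid above 1 rad and contact force between the fingers and steel_ring below 0.2 N), for 0.3 s.
At the end, for the whole second after the job is handed in: Lid shut and latched (lid under 0.02 rad, latch under 0.04 rad); steel ring upright over the post, fully down on the padding (within 12 mm of the nominal nest sideways, 2.5 mm in height); ring at rest; both bushes within 20 mm of where they were (horizontal distance between steel_ring and nest below 0.012 m and z of steel_ring in the frame of nest between -0.003 and 0.0025 m and angle between steel_ring's own z axis and vertical below 0.08 rad and value of joint case_lid between -0.025 and 0.02 rad and value of joint latch below 0.04 rad and linear speed of steel_ring below 0.02 m/s and distance of each of bush_1, bush_2 from where it was at the start of the episode below 0.02 m); the robot touches nothing.
It fails at once if the fingers press on the case, its latch or its lid with more than 30 N (contact force between the fingers and ring_case above 30 N).
It fails at once if the ring is forced or dropped against the case, its post or its lid with more than 30 N (contact force between steel_ring and ring_case above 30 N).
It fails at once if the brass bush or the flat grey bush is moved more than 20 mm (distance of any of bush_1, bush_2 from where it was at the start of the episode above 0.02 m).
It also fails if it takes over 72 s, if anything falls off the work surface, if the arm or the gripper's body presses on something with over 40 N, if the wrist force passes 120 N, or if a joint passes its speed limit or range.

## Working session

There is one attempt and no reset: what is moved stays moved. The work goes in short steps, Python scripts to look and compute and a tool call to move; the robot and the scene stay as the last step left them, time stands still between calls to the robot, and variables do not carry over. Pictures are saved under pics/ and viewed, and the job is handed in when it is done.

Besides the shell and the picture viewer there is one more tool, called after "Emit:" by a JSON object that holds its "name" and its "arguments". servo_tool: Moves the arm, as the interface text tells. Its arguments: {"type":"object","properties":{"series":{"type":"array","items":{"type":"object","properties":{"fingers":{"type":"number"},"x":{"type":"number"},"y":{"type":"number"},"z":{"type":"number"},"rx":{"type":"number"},"ry":{"type":"number"},"rz":{"type":"number"}}}},"force":{"type":"number"}},"required":["series"]}

```bash
mkdir -p pics; python3 - <<'E'
from station import r
import cv2,numpy as np
s=r.observe()
print({k:np.round(v,3).tolist() for k,v in s.items()})
for n in("side","top"):
    c=r.capture(n); cv2.imwrite(f"pics/{n}0.png",c["pixels"][:,:,::-1])
    print(n,c["K"],c["dist_coeffs"],c["xyz"],c["orientation"])
E
```

```text
{'clock': 0.0, 'joint_pos': [-1.348, 0.399, 0.045, 1.538, -0.019, 1.207, -0.051], 'qvel': [-0.002, -0.001, 0.002, 0.0, -0.001, 0.0, 0.0], 'effort': [-0.0, -47.511, 1.364, -25.423, 0.012, 0.009, -0.0], 'tcp_pos': [0.205, 0.616, 0.23], 'tool_rot': [-0.97, 1.346, 0.968], 'wrist_force': [0.156, -0.026, -0.508], 'moment': [-0.003, -0.001, 0.013], 'grip_width': 0.086}
side [[391.68547786   0.         251.2806854 ]
 [  0.         391.68547786 195.33553695]
 [  0.           0.           1.        ]] [0.02291394 0.         0.         0.         0.        ] [ 0.19786443 -0.56099218  0.62006672] [-2.2533257   0.45955437 -0.23859977]
top [[481.8363272    0.         265.67814457]
 [  0.         481.8363272  193.31792163]
 [  0.           0.           1.        ]] [-0.04095005  0.          0.          0.          0.        ] [0.41708761 0.01846293 1.19254586] [-2.22021387  2.16673876 -0.07079287]
```

View pics/side0.png

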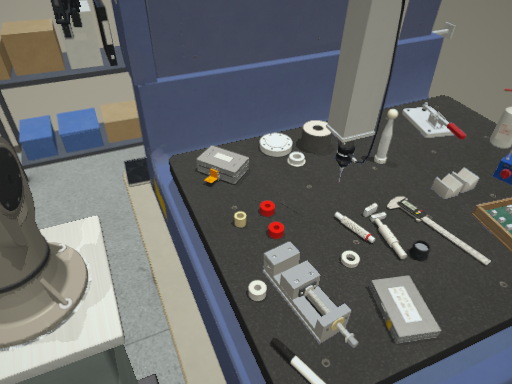

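View pics/top0.png

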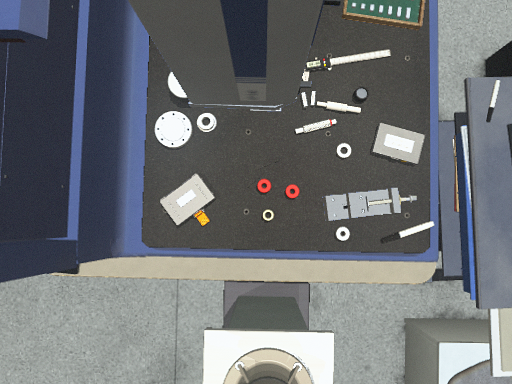

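The side view shows the case with its orange latch near (213,175). Three pale rings are near (296,158), (350,259) and (257,290), with the brass bush at (240,219) and red rings at (267,208) and (276,229). In the top view the case is at (188,198) and the pale rings are at (206,122), (344,150) and (343,233).

```bash
cat > h.py <<'E'
import cv2,numpy as np
from scipy.spatial.transform import Rotation as R
def ray(c,uv):
    p=cv2.undistortPoints(np.array(uv,float).reshape(-1,1,2),c["K"],np.array(c["dist_coeffs"]))[:,0]
    d=np.c_[p,np.ones(len(p))]@R.from_rotvec(c["orientation"]).as_matrix().T
    return np.array(c["xyz"]),d
def plane(c,uv,z):
    o,d=ray(c,uv); return o+d*((z-o[2])/d[:,2:])
def proj(c,P):
    Rm=R.from_rotvec(c["orientation"]).as_matrix(); P=(np.array(P,float).reshape(-1,3)-c["xyz"])@Rm
    return cv2.projectPoints(P,np.zeros(3),np.zeros(3),c["K"],np.array(c["dist_coeffs"]))[0][:,0]
E
python3 - <<'E'
from station import r
from h import *
t=r.capture("top");s=r.capture("side")
for n,uv,z in(("a",(206,122),.02),("b",(344,150),.01),("c",(343,233),.02),("brass",(268,215),.025),("case",(188,198),.04),("red1",(264,186),.02),("red2",(292,191),.02)):
    P=plane(t,[uv],z); print(n,P.round(3),proj(s,P).round(0))
def crop(c,u,v,h=24): return cv2.resize(c["pixels"][v-h:v+h,u-h:u+h,::-1],(260,260),interpolation=cv2.INTER_CUBIC)
A=np.hstack([crop(t,*p) for p in((206,122),(344,150),(343,233))])
B=np.hstack([crop(s,*p) for p in((296,158),(350,259),(257,290))])
cv2.imwrite("pics/cr.png",np.vstack([A,B]))
C=cv2.resize(t["pixels"][160:240,148:228,::-1],(560,560),interpolation=cv2.INTER_CUBIC);cv2.imwrite("pics/case.png",C)
E
```

```text
a [[0.659 0.165 0.02 ]] [[296. 156.]]
b [[ 0.6   -0.178  0.01 ]] [[351. 258.]]
c [[ 0.395 -0.177  0.02 ]] [[259. 288.]]
brass [[0.434 0.007 0.025]] [[240. 215.]]
case [[0.47  0.199 0.04 ]] [[224. 158.]]
red1 [[0.505 0.018 0.02 ]] [[267. 206.]]
red2 [[ 0.494 -0.051  0.02 ]] [[276. 227.]]
```

View pics/cr.png

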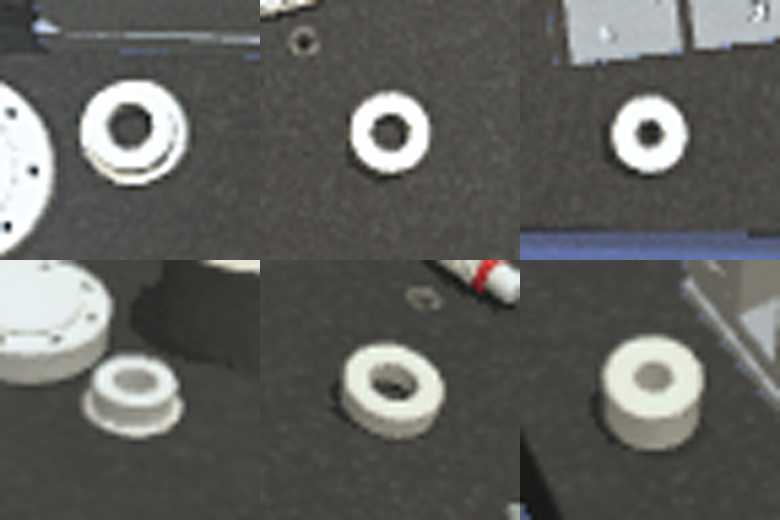

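View pics/case.png

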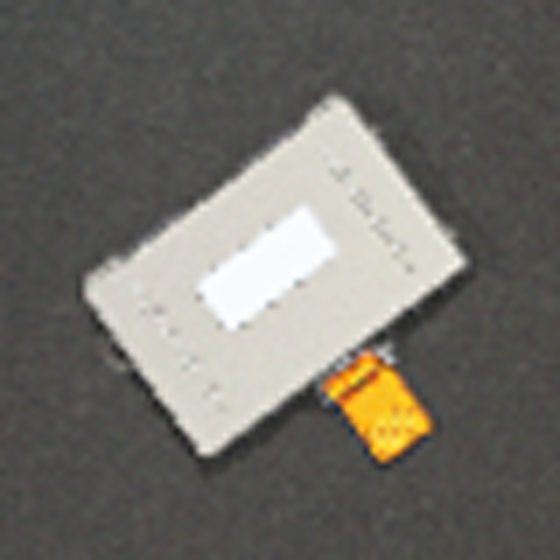

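Candidates by top-view pixel:
- (343,233): tall, with a small bore.
- (344,150): flat bush with a wide bore.
- (206,122): flanged part.
- (264,186) and (292,191): red rings.
- (268,215): brass bush.

I choose (343,233), because the crop shows it as the tall, thick-walled plain grey ring. Next I measure the case pose and the ring.

```bash
python3 - <<'E'
from station import r
from h import *
t=r.capture("top");s=r.capture("side")
im=t["pixels"].astype(int)
hsv=cv2.cvtColor(t["pixels"],cv2.COLOR_RGB2HSV)
def cnt(m,u,v,h):
    k=np.zeros_like(m);k[v-h:v+h,u-h:u+h]=m[v-h:v+h,u-h:u+h]
    c=max(cv2.findContours(k,cv2.RETR_EXTERNAL,cv2.CHAIN_APPROX_NONE)[0],key=cv2.contourArea);return c
g=((hsv[...,2]>135)&(hsv[...,1]<60)).astype(np.uint8)
c=cnt(g,188,198,42);c=cv2.morphologyEx(cv2.drawContours(np.zeros_like(g),[c],-1,1,-1),cv2.MORPH_OPEN,np.ones((7,7)))
c=cv2.findContours(c,cv2.RETR_EXTERNAL,cv2.CHAIN_APPROX_NONE)[0][0]
P=plane(t,c[:,0],.04); rect=cv2.minAreaRect((P[:,:2]*1000).astype(np.float32)); print("case",rect); print(cv2.boxPoints(rect).round(1).tolist())
o=((hsv[...,0]<25)&(hsv[...,1]>150)&(hsv[...,2]>120)).astype(np.uint8)
c=cnt(o,200,215,20);P=plane(t,c[:,0],.014);rect=cv2.minAreaRect((P[:,:2]*1000).astype(np.float32));print("tab",rect,cv2.boxPoints(rect).round(1).tolist())
for n,cc,(u,v),z,m in(("ringTop",t,(343,233),.02,0),("brass",t,(268,215),.025,0),("b2",t,(344,150),.012,0),("ringside",s,(257,287),.02,0)):
    h2=cv2.cvtColor(cc["pixels"],cv2.COLOR_RGB2HSV); m=(h2[...,2]>(190 if cc is s else 130)).astype(np.uint8)
    c=cnt(m,u,v,12);P=plane(cc,c[:,0],z);e=cv2.minEnclosingCircle((P[:,:2]*1000).astype(np.float32));M=cv2.moments((P[:,:2]*1000).astype(np.float32))
    print(n,e, M['m10']/M['m00'],M['m01']/M['m00'])
E
```

```text
case ((467.3011474609375, 202.20626831054688), (75.34395599365234, 112.82637023925781), 37.549049377441406)
[[403.1000061035156, 224.0], [471.79998779296875, 134.5], [531.5, 180.39999389648438], [462.79998779296875, 269.8999938964844]]
tab ((424.3358459472656, 167.86782836914062), (35.07992935180664, 22.64365005493164), 39.60969543457031) [[403.6000061035156, 165.39999389648438], [418.0, 148.0], [445.1000061035156, 170.3000030517578], [430.6000061035156, 187.8000030517578]]
ringTop ((394.10467529296875, -175.23233032226562), 17.351364135742188) 394.1841485928208 -175.4595893065044
brass ((435.47979736328125, 6.578242301940918), 13.52624797821045) 435.212693454438 6.936599099353179
b2 ((599.6683349609375, -176.3885040283203), 18.712182998657227) 599.8212038472858 -176.51974577287407
ringside ((392.9009094238281, -175.1918182373047), 16.099653244018555) 392.60201796037376 -175.14663642394999
```

```bash
cat >> h.py <<'E'
O=np.array([.467,.202,0]);a=np.deg2rad(37.55)
CX=np.array([np.cos(a),np.sin(a),0]);CY=np.array([-np.sin(a),np.cos(a),0])
def W(x,y,z): return O+(CX*x+CY*y+np.array([0,0,z]))/1000
def st(r):
    s=r.observe();M=R.from_rotvec(s["tool_rot"]).as_matrix()
    print("t",round(s["clock"],2),"tcp",np.round(np.array(s["tcp_pos"])*1000,1),"F",np.round(s["wrist_force"],1),"w",round(s["grip_width"]*1000,1),"jaw az",np.rad2deg(np.arctan2(M[1,2],M[0,2])).round(1),"toolx",M[:,0].round(3),"q",np.round(s["joint_pos"],2))
    d=np.array(s["tcp_pos"])-O; print("case-frame tcp",np.round([d@CX*1000,d@CY*1000,d[2]*1000],1))
    return s
E
python3 - <<'E'
from station import r
from h import *
st(r)
print("pad -65",W(-65,0,13.6))
s=r.capture("side");im=s["pixels"][:,:,::-1].copy();im=cv2.resize(im[130:210,170:290],(720,480),interpolation=cv2.INTER_CUBIC)
for z in(40,):
  q=np.array([proj(s,W(x,y,z))[0] for x,y in((-36,-56),(36,-56),(36,56),(-36,56))]);q=(q-[170,130])*6+3
  cv2.polylines(im,[q.astype(int)],True,(0,255,0),1)
q=(np.array([proj(s,W(x,y,13.6))[0] for x,y in((-36,-11),(-72,-11),(-72,11),(-36,11))])-[170,130])*6+3
cv2.polylines(im,[q.astype(int)],True,(255,0,255),1)
cv2.imwrite("pics/ov.png",im)
E
```

```text
t 0.3 tcp [205.5 616.5 231. ] F [ 0.8 -0.8  1.1] w 85.0 jaw az 71.6 toolx [-0.    -0.001 -1.   ] q [-1.35  0.4   0.05  1.54 -0.02  1.21 -0.05]
case-frame tcp [ 45.3 488.  231. ]
pad -65 [0.41546658 0.16238552 0.0136    ]
```

View pics/ov.png

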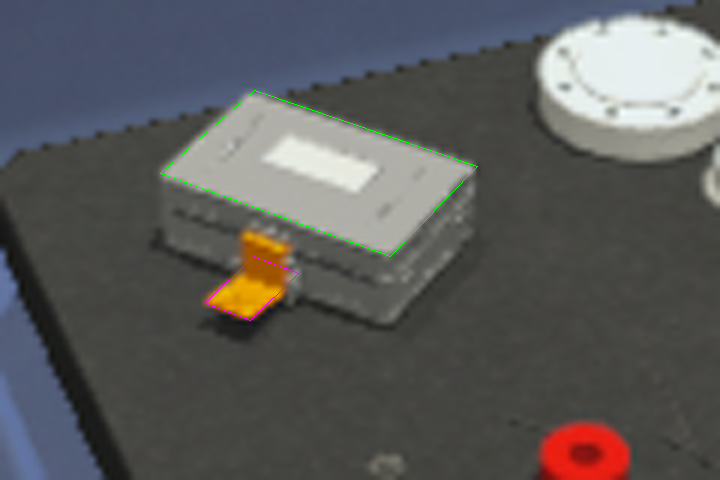

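Emit:
{"name": "servo_tool", "arguments": {"series": [{"x": 4.2, "y": -9, "z": 0, "rz": -0.18, "fingers": 1}, {"x": 8.4, "y": -18, "z": 0, "rz": -0.36, "fingers": 1}, {"x": 12.6, "y": -27, "z": 0, "rz": -0.54, "fingers": 1}, {"x": 16.8, "y": -36, "z": 0, "rz": -0.72, "fingers": 1}, {"x": 21, "y": -45.4, "z": -4, "rz": -0.9, "fingers": 1}]}}

```text
invalid input at $.series[0]: expected keys fingers, x, y, z, rx, ry, rz
```

```bash
python3 -c "
from station import r
from h import *
st(r)"
```

```text
t 0.35 tcp [205.5 616.5 231.1] F [ 0.4 -0.6  0.3] w 85.2 jaw az 71.6 toolx [-0. -0. -1.] q [-1.35  0.4   0.05  1.54 -0.02  1.21 -0.05]
case-frame tcp [ 45.3 488.  231.1]
```

All keys are required in every row.

Emit:
{"name": "servo_tool", "arguments": {"series": [{"x": 4.2, "y": -9, "z": 0, "rx": 0, "ry": 0, "rz": -0.18, "fingers": 1}, {"x": 8.4, "y": -18, "z": 0, "rx": 0, "ry": 0, "rz": -0.36, "fingers": 1}, {"x": 12.6, "y": -27, "z": 0, "rx": 0, "ry": 0, "rz": -0.54, "fingers": 1}, {"x": 16.8, "y": -36, "z": 0, "rx": 0, "ry": 0, "rz": -0.72, "fingers": 1}, {"x": 21, "y": -45.4, "z": -4, "rx": 0, "ry": 0, "rz": -0.9, "fingers": 1}]}}

```text
clock: 0.98
tcp_pos: [0.3383, 0.3326, 0.2223]
tool_rot: [-0.267, 1.552, 0.271]
wrist_force: [1.1, 0.4, -0.7]
grip_width: 0.0
```

```bash
python3 -c "
from station import r
from h import *
st(r)"
```

```text
t 0.97 tcp [338.3 332.6 222.3] F [ 1.1  0.4 -0.7] w 0.0 jaw az 19.7 toolx [ 0.002  0.002 -1.   ] q [-1.16  0.09  0.31  1.96 -0.03  1.09 -0.49]
case-frame tcp [-22.5 182.  222.3]
```

Emit:
{"name": "servo_tool", "arguments": {"series": [{"x": 0, "y": 0, "z": 0, "rx": 0, "ry": 0, "rz": -0.18, "fingers": 1}, {"x": 0, "y": 0, "z": 0, "rx": 0, "ry": 0, "rz": -0.36, "fingers": 1}]}}

```text
clock: 1.23
tcp_pos: [0.3374, 0.3331, 0.2217]
tool_rot: [0.016, 1.571, -0.014]
wrist_force: [-0.2, 1.4, -0.8]
grip_width: -0.0004
```

```bash
python3 -c "
from station import r
from h import *
st(r)"
```

```text
t 1.23 tcp [337.4 333.1 221.7] F [-0.2  1.4 -0.8] w -0.4 jaw az -1.1 toolx [ 0.     0.001 -1.   ] q [-1.18  0.09  0.33  1.96 -0.03  1.09 -0.85]
case-frame tcp [-22.8 182.9 221.7]
```

Emit:
{"name": "servo_tool", "arguments": {"series": [{"x": 2, "y": -4.3, "z": -2, "rx": 0, "ry": 0, "rz": -0.18, "fingers": 1}, {"x": 4, "y": -8.6, "z": -4, "rx": 0, "ry": 0, "rz": -0.36, "fingers": 1}, {"x": 6, "y": -12.9, "z": -6, "rx": 0, "ry": 0, "rz": -0.54, "fingers": 1}, {"x": 7.8, "y": -17.1, "z": -8, "rx": 0, "ry": 0, "rz": -0.72, "fingers": 1}, {"x": 7.8, "y": -17.1, "z": -12, "rx": 0, "ry": 0, "rz": -0.9, "fingers": 1}]}}

```text
clock: 1.85
tcp_pos: [0.4179, 0.1603, 0.1023]
tool_rot: [0.723, 1.444, -0.717]
wrist_force: [-0.2, 1.2, -0.4]
grip_width: -0.0
```

```bash
python3 -c "
from station import r
from h import *
st(r)"
```

```text
t 1.85 tcp [417.9 160.3 102.3] F [-0.2  1.2 -0.4] w -0.0 jaw az -52.9 toolx [ 0.005  0.002 -1.   ] q [-0.96  0.22  0.56  2.16 -0.16  0.8  -1.22]
case-frame tcp [-64.4  -3.1 102.3]
```

Emit:
{"name": "servo_tool", "arguments": {"series": [{"x": -0.2, "y": 0.2, "z": -4, "rx": 0, "ry": 0, "rz": 0, "fingers": 1}, {"x": -0.2, "y": 0.2, "z": -7, "rx": 0, "ry": 0, "rz": 0, "fingers": 1}, {"x": -0.2, "y": 0.2, "z": -8.2, "rx": 0, "ry": 0, "rz": 0, "fingers": 1}, {"x": -0.2, "y": 0.2, "z": -8.2, "rx": 0, "ry": 0, "rz": 0, "fingers": 1}]}}

```text
clock: 2.35
tcp_pos: [0.413, 0.1649, 0.0194]
tool_rot: [0.71, 1.451, -0.712]
wrist_force: [-1.0, -0.5, 0.5]
grip_width: -0.0002
```

```bash
python3 -c "
from station import r
from h import *
st(r)
c=r.capture('side');cv2.imwrite('pics/p1.png',cv2.resize(c['pixels'][90:220,140:320,::-1],(720,520)))"
```

```text
t 2.35 tcp [413.  164.9  19.4] F [-1.  -0.5  0.5] w -0.2 jaw az -52.2 toolx [-0.    -0.001 -1.   ] q [-0.88  0.38  0.48  2.21 -0.3   0.61 -1.1 ]
case-frame tcp [-65.4   3.5  19.4]
```

View pics/p1.png

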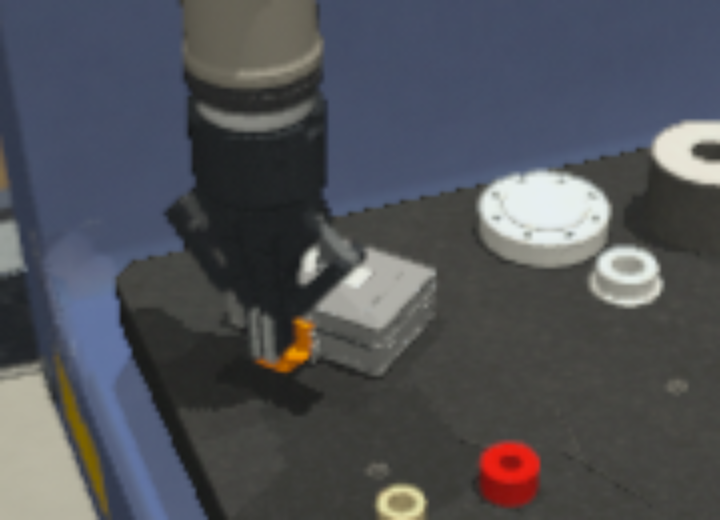

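The closed fingers are over the orange tab (crop 275,355). Pressing now.

Emit:
{"name": "servo_tool", "arguments": {"series": [{"x": 0.2, "y": -0.2, "z": -0.4, "rx": 0, "ry": 0, "rz": 0, "fingers": 1}, {"x": 0.2, "y": -0.2, "z": -0.7, "rx": 0, "ry": 0, "rz": 0, "fingers": 1}, {"x": 0.2, "y": -0.2, "z": -0.9, "rx": 0, "ry": 0, "rz": 0, "fingers": 1}]}}

```text
clock: 2.78
tcp_pos: [0.4159, 0.1631, 0.0109]
tool_rot: [0.712, 1.45, -0.71]
wrist_force: [1.0, -0.6, 2.5]
grip_width: -0.0001
```

```bash
python3 -c "
from station import r
from h import *
st(r)"
```

```text
t 2.77 tcp [415.9 163.1  10.9] F [ 1.  -0.6  2.5] w -0.1 jaw az -52.2 toolx [ 0.002  0.001 -1.   ] q [-0.87  0.4   0.47  2.21 -0.32  0.59 -1.08]
case-frame tcp [-64.2   0.3  10.9]
```

Emit:
{"name": "servo_tool", "arguments": {"series": [{"x": 0, "y": 0, "z": -0.15, "rx": 0, "ry": 0, "rz": 0, "fingers": 1}, {"x": 0, "y": 0, "z": -0.3, "rx": 0, "ry": 0, "rz": 0, "fingers": 1}, {"x": 0, "y": 0, "z": -0.3, "rx": 0, "ry": 0, "rz": 0, "fingers": 1}]}}

```text
clock: 3.15
tcp_pos: [0.4158, 0.1631, 0.0078]
tool_rot: [0.712, 1.45, -0.71]
wrist_force: [0.9, -0.6, 5.6]
grip_width: 0.0004
```

```bash
python3 -c "
from station import r
from h import *
st(r)
c=r.capture('side');cv2.imwrite('pics/p2.png',cv2.resize(c['pixels'][90:220,140:320,::-1],(720,520)))"
```

```text
t 3.15 tcp [415.8 163.1   7.8] F [ 0.9 -0.6  5.6] w 0.4 jaw az -52.2 toolx [ 0.001  0.    -1.   ] q [-0.86  0.4   0.46  2.22 -0.32  0.59 -1.07]
case-frame tcp [-64.3   0.3   7.8]
```

View pics/p2.png

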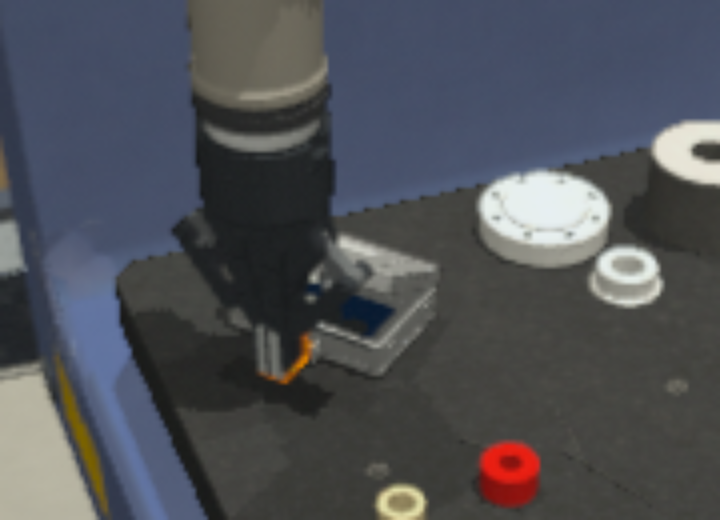

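The lid has let go and is rising, with the blue tray visible at crop (365,312). I lift and move off toward the ring.

Emit:
{"name": "servo_tool", "arguments": {"series": [{"x": -0.5, "y": -0.4, "z": 3, "rx": 0, "ry": 0, "rz": 0, "fingers": 1}, {"x": -1, "y": -2, "z": 9, "rx": 0, "ry": 0, "rz": 0, "fingers": 1}, {"x": -1, "y": -7, "z": 12, "rx": 0, "ry": 0, "rz": -0.16, "fingers": 0.5}, {"x": -1, "y": -13, "z": 12, "rx": 0, "ry": 0, "rz": -0.32, "fingers": 0}, {"x": -1, "y": -19, "z": 12, "rx": 0, "ry": 0, "rz": -0.48, "fingers": 0}]}}

```text
clock: 3.82
tcp_pos: [0.4045, -0.0278, 0.1277]
tool_rot: [1.08, 1.288, -1.077]
wrist_force: [1.6, -0.4, 0.4]
grip_width: 0.0541
```

Emit:
{"name": "servo_tool", "arguments": {"series": [{"x": -0.5, "y": -5, "z": 0, "rx": 0, "ry": 0, "rz": -0.18, "fingers": 0}, {"x": -0.5, "y": -10, "z": 0, "rx": 0, "ry": 0, "rz": -0.18, "fingers": 0}, {"x": -0.5, "y": -14, "z": 0, "rx": 0, "ry": 0, "rz": -0.18, "fingers": 0}, {"x": -0.5, "y": -14, "z": 0, "rx": 0, "ry": 0, "rz": -0.18, "fingers": 0}]}}

```text
clock: 4.32
tcp_pos: [0.3989, -0.1696, 0.1273]
tool_rot: [1.213, 1.206, -1.215]
wrist_force: [-0.5, -0.1, 0.2]
grip_width: 0.0855
```

```bash
python3 - <<'E'
from station import r
from h import *
st(r)
s=r.capture('side');t=r.capture('top')
np.savez('open.npz',s=s['pixels'],t=t['pixels'])
A=cv2.resize(s['pixels'][120:200,180:280,::-1],(640,512),interpolation=cv2.INTER_CUBIC)
cv2.imwrite('pics/o_s.png',A)
cv2.imwrite('pics/o_t.png',cv2.resize(t['pixels'][155:245,145:235,::-1],(600,600),interpolation=cv2.INTER_CUBIC))
cv2.imwrite('pics/o_t2.png',t['pixels'][130:290,260:460,::-1].repeat(4,0).repeat(4,1)[:600])
E
```

```text
t 4.33 tcp [ 398.9 -169.6  127.3] F [-0.5 -0.1  0.2] w 85.5 jaw az -90.4 toolx [-0.001 -0.001 -1.   ] q [-0.52  0.2   0.92  2.16 -0.21  0.87 -1.05]
case-frame tcp [-280.4 -253.1  127.3]
```

View pics/o_s.png

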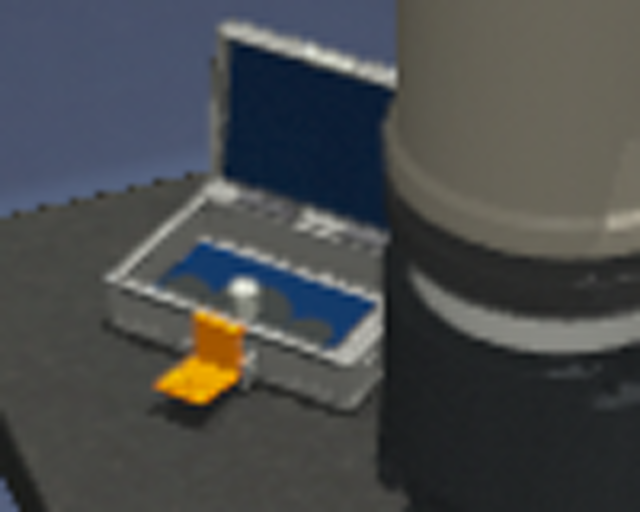

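View pics/o_t.png

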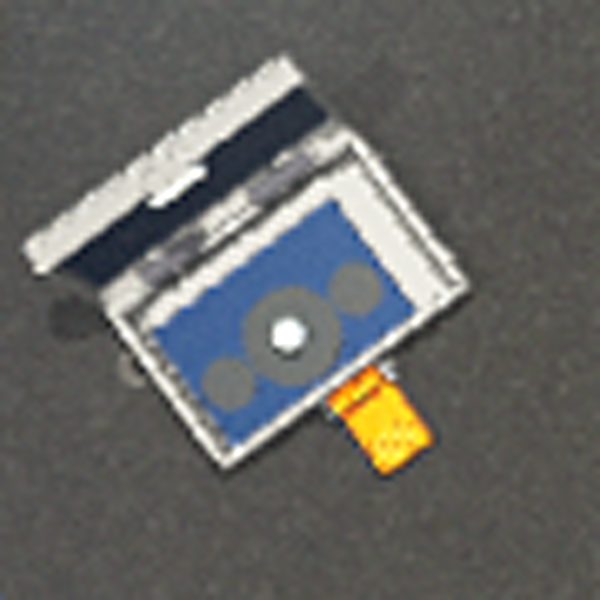

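View pics/o_t2.png

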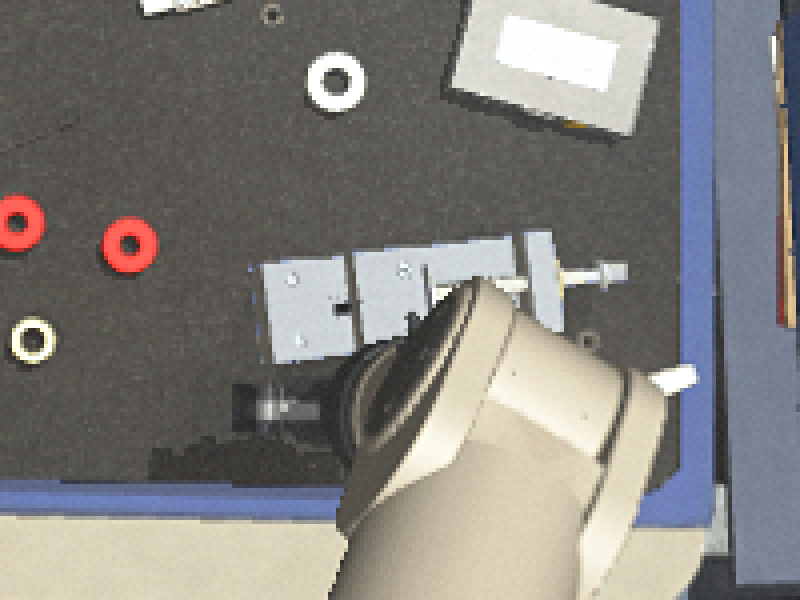

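The lid stands fully open. The post top is the white spot at top-crop (289,335) and side-crop (243,290). I measure it in both views and descend on the ring.

Emit:
{"name": "servo_tool", "arguments": {"series": [{"x": -0.5, "y": -0.6, "z": -4, "rx": 0, "ry": 0, "rz": 0, "fingers": 0}, {"x": -0.5, "y": -0.6, "z": -8, "rx": 0, "ry": 0, "rz": 0, "fingers": 0}, {"x": -0.5, "y": -0.6, "z": -8, "rx": 0, "ry": 0, "rz": 0, "fingers": 0}]}}

```text
clock: 4.8
tcp_pos: [0.3924, -0.1706, 0.0454]
tool_rot: [1.206, 1.217, -1.212]
wrist_force: [-0.1, 0.6, -0.9]
grip_width: 0.0855
```

```bash
python3 - <<'E'
from station import r
from h import *
st(r)
s=r.capture('side');t=r.capture('top')
d=np.load('open.npz')
def com(c,im,box,thr):
    u0,u1,v0,v1=box;h=cv2.cvtColor(im,cv2.COLOR_RGB2HSV)[v0:v1,u0:u1];w=np.clip(h[...,2].astype(float)-thr,0,None)*(h[...,1]<60)
    v,u=np.mgrid[v0:v1,u0:u1];print((h[...,2]).astype(int));return [(u*w).sum()/w.sum(),(v*w).sum()/w.sum()]
for c,k,box in((t,'t',(182,195,199,212)),(s,'s',(213,224,160,171))):
    p=com(c,d[k],box,120);P=plane(c,[p],.022)[0];e=P-O;print(k,np.round(p,2),P.round(4),"case",(e@CX*1e3).round(1),(e@CY*1e3).round(1))
# nominal check: base rim overlay
im=cv2.resize(d['t'][155:245,145:235,::-1],(720,720),interpolation=cv2.INTER_CUBIC)
f=lambda P:((proj(t,P)-[145,155]+.5)*8).astype(int)
cv2.polylines(im,[f([W(x,y,26) for x,y in((-36,-56),(36,-56),(36,56),(-36,56))])],True,(0,255,0),1)
cv2.circle(im,tuple(f(W(-6,0,22))[0].tolist()),4,(0,0,255),-1)
cv2.imwrite('pics/o_ov.png',im[120:])
cv2.imwrite('pics/ring_s.png',cv2.resize(s['pixels'][210:320,190:330,::-1],(700,550),interpolation=cv2.INTER_CUBIC))
E
```

```text
t 4.8 tcp [ 392.4 -170.6   45.4] F [-0.1  0.6 -0.9] w 85.5 jaw az -89.9 toolx [-0.007  0.002 -1.   ] q [-0.37  0.37  0.8   2.24 -0.41  0.69 -0.85]
case-frame tcp [-286.2 -249.9   45.4]
[[153 151 137 119 126 125 120 123 125 118 121 140 133]
 [153 123 120 121 122 123 122 117 122 123 121 124 126]
 [133 119 127 118 117 120 117 119 117 122 122 118 123]
 [118 120 121 119 123 140 158 128 112 122 123 122 125]
 [117 120 120 115 186 237 255 215 124 115 125 121 123]
 [118 118 117 115 255 255 255 255 210 109 117 126 121]
 [116 120 119 129 255 255 255 255 199 101 116 121 123]
 [118 120 121 112 255 255 255 255 152 115 118 125 122]
 [120 122 121 120  82 158 187 110 104 123 122 121 123]
 [126 113 116 122 120  90  81  80 115 120 120 126 125]
 [126 115 118 120 120 118 123 120 122 120 121 122 119]
 [120 122 116 117 117 123 118 121 122 122 125 118 133]
 [123 132 134 125 117 119 120 122 119 118 129 127 146]]
t [187.96 204.68] [0.4546 0.2016 0.022 ] case -10.1 7.3
[[106 106 106 106 109 120 128 155 166 144 107]
 [106 106 107 106 106 107 107 110 120 125 154]
 [106 106 106 107 106 106 106 106 106 106 110]
 [106 106 107 122 147 141 128 108 105 106 107]
 [104 102 111 171 230 222 193 117  96 102 103]
 [ 91  82 105 178 219 219 207 121  74  76  90]
 [ 74  74  77 110 155 157 125  95  73  74  73]
 [ 78  72  75  92 128 135 132  95  74  74  73]
 [139 108  96  91 124 132 131  97  73  74  74]
 [220 199 165 121 133 134 122  76  69  73  74]
 [218 225 212 200 194 155 116 112  93  78  73]]
s [218.01 164.65] [0.4537 0.2025 0.022 ] case -10.2 8.5
```

View pics/o_ov.png

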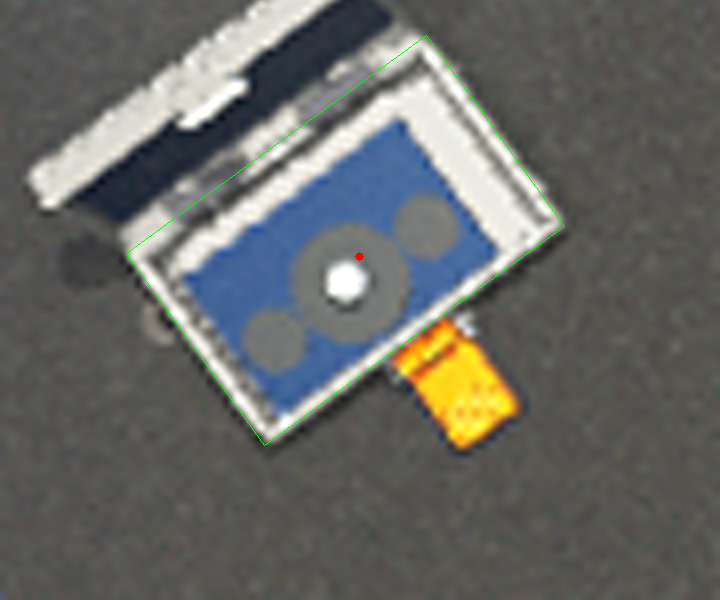

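View pics/ring_s.png

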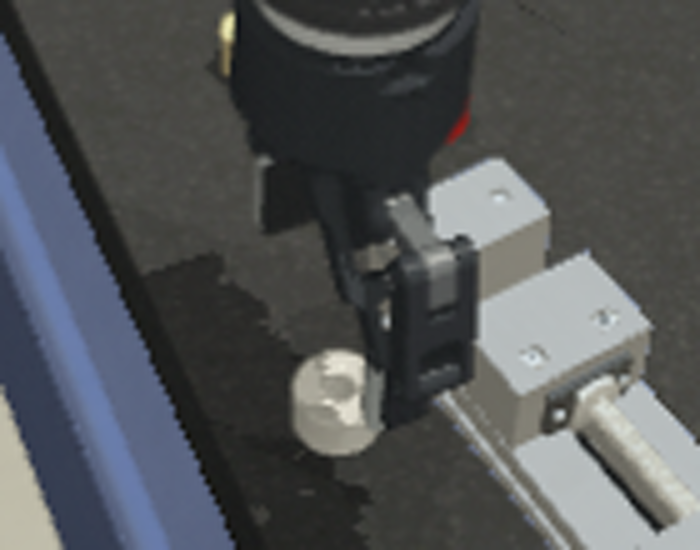

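Emit:
{"name": "servo_tool", "arguments": {"series": [{"x": 0.1, "y": -0.5, "z": -1, "rx": 0, "ry": 0, "rz": 0, "fingers": 0}, {"x": 0.1, "y": -0.5, "z": -2.5, "rx": 0, "ry": 0, "rz": 0, "fingers": 0}, {"x": 0.1, "y": -0.5, "z": -2.5, "rx": 0, "ry": 0, "rz": 0, "fingers": 0}]}}

```text
clock: 5.28
tcp_pos: [0.3952, -0.1776, 0.0217]
tool_rot: [1.209, 1.211, -1.211]
wrist_force: [0.0, 0.7, -0.0]
grip_width: 0.0855
```

```bash
python3 - <<'E'
from station import r
from h import *
st(r)
s=r.capture('side')
cv2.imwrite('pics/ring_s2.png',cv2.resize(s['pixels'][210:320,190:330,::-1],(700,550),interpolation=cv2.INTER_CUBIC))
E
```

```text
t 5.28 tcp [ 395.2 -177.6   21.7] F [ 0.   0.7 -0. ] w 85.5 jaw az -90.0 toolx [-0.002  0.001 -1.   ] q [-0.3   0.42  0.74  2.24 -0.48  0.64 -0.78]
case-frame tcp [-288.3 -257.2   21.7]
```

View pics/ring_s2.png

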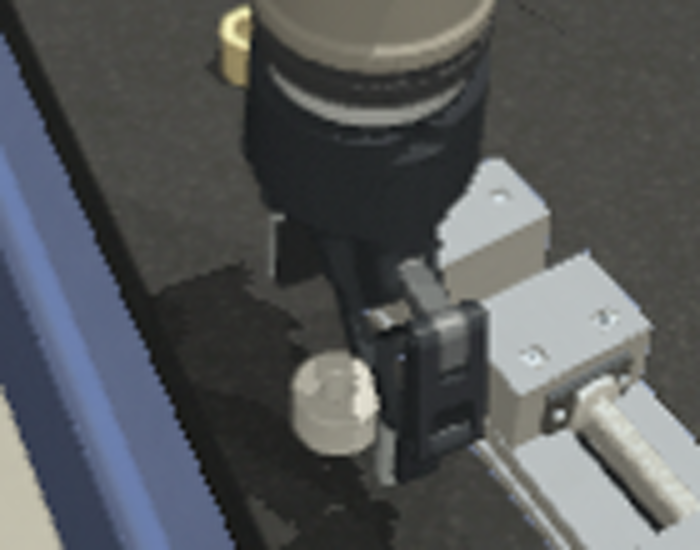

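```bash
python3 - <<'E'
from station import r
from h import *
s=r.capture('side');im=cv2.resize(s['pixels'][210:320,190:330,::-1],(700,550),interpolation=cv2.INTER_CUBIC)
f=lambda P:((proj(s,P)-[190,210]+.5)*5).astype(int)
for p,c in(((.394,-.1754,.02),(0,0,255)),((.3952,-.1776,.0217),(0,255,0)),((.395,-.222,.035),(255,255,0)),((.395,-.222,.02),(255,0,0)),((.395,-.132,.035),(0,255,255))):
    cv2.circle(im,tuple(f(p)[0].tolist()),4,c,-1)
cv2.imwrite('pics/rr.png',im)
E
```

```text
(no output)
```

View pics/rr.png

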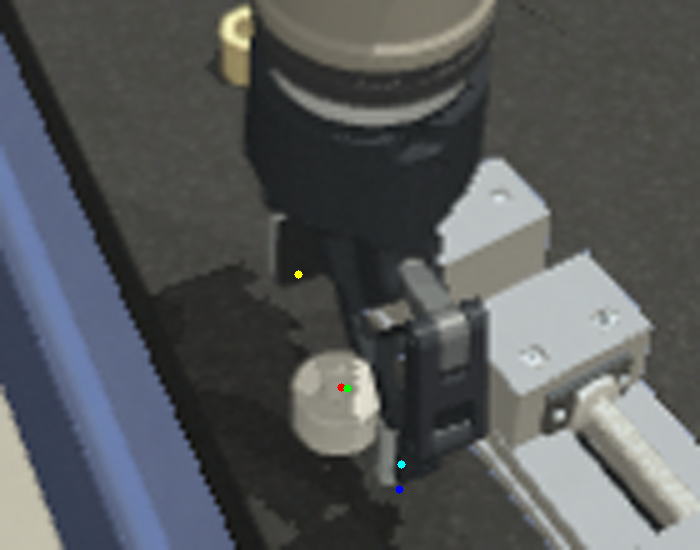

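Projections agree: the ring is centred between the pads (red and green dots at 343,387). I descend and grip gently.

Emit:
{"name": "servo_tool", "arguments": {"series": [{"x": -0.1, "y": 0.2, "z": -1, "rx": 0, "ry": 0, "rz": 0, "fingers": 0}, {"x": -0.1, "y": 0.2, "z": -2, "rx": 0, "ry": 0, "rz": 0, "fingers": 0}, {"x": -0.1, "y": 0.2, "z": -2, "rx": 0, "ry": 0, "rz": 0, "fingers": 0}, {"x": -0.1, "y": 0.2, "z": -2, "rx": 0, "ry": 0, "rz": 0, "fingers": 0.4}, {"x": -0.1, "y": 0.2, "z": -2, "rx": 0, "ry": 0, "rz": 0, "fingers": 0.5}], "force": 25}}

```text
clock: 6.0
tcp_pos: [0.3952, -0.1761, 0.0027]
tool_rot: [1.209, 1.208, -1.209]
wrist_force: [1.1, -0.4, 0.5]
grip_width: 0.052
```

Emit:
{"name": "servo_tool", "arguments": {"series": [{"x": 0, "y": 0, "z": 0, "rx": 0, "ry": 0, "rz": 0, "fingers": 0.7}, {"x": 0, "y": 0, "z": 0, "rx": 0, "ry": 0, "rz": 0, "fingers": 0.8}, {"x": 0, "y": 0, "z": 0, "rx": 0, "ry": 0, "rz": 0, "fingers": 0.8}], "force": 25}}

```text
clock: 6.38
tcp_pos: [0.3952, -0.1759, 0.0028]
tool_rot: [1.21, 1.209, -1.209]
wrist_force: [-0.3, 1.0, 5.9]
grip_width: 0.0315
```

```bash
python3 - <<'E'
from station import r
from h import *
st(r)
s=r.capture('side')
cv2.imwrite('pics/ring_s3.png',cv2.resize(s['pixels'][210:320,190:330,::-1],(700,550),interpolation=cv2.INTER_CUBIC))
E
```

```text
t 6.38 tcp [ 395.2 -175.9    2.8] F [-0.3  1.   5.9] w 31.5 jaw az -90.0 toolx [ 0.  0. -1.] q [-0.27  0.45  0.7   2.25 -0.53  0.6  -0.74]
case-frame tcp [-287.3 -255.9    2.8]
```

View pics/ring_s3.png

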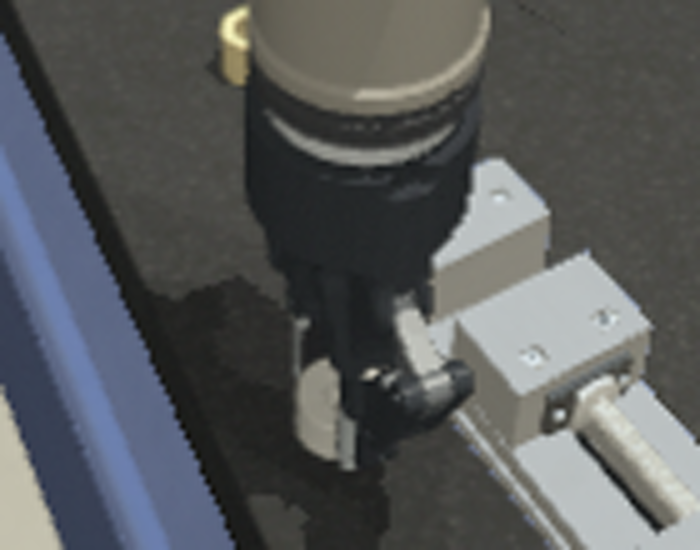

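Emit:
{"name": "servo_tool", "arguments": {"series": [{"x": 0, "y": 0, "z": 4, "rx": 0, "ry": 0, "rz": 0, "fingers": 0.8}, {"x": 0, "y": 0, "z": 9, "rx": 0, "ry": 0, "rz": 0.05, "fingers": 0.8}, {"x": 1, "y": 5, "z": 11, "rx": 0, "ry": 0, "rz": 0.15, "fingers": 0.8}, {"x": 2, "y": 11, "z": 11, "rx": 0, "ry": 0, "rz": 0.3, "fingers": 0.8}, {"x": 3, "y": 17, "z": 11, "rx": 0, "ry": 0, "rz": 0.45, "fingers": 0.8}], "force": 35}}

```text
clock: 7.05
tcp_pos: [0.4253, -0.0041, 0.1129]
tool_rot: [0.87, 1.389, -0.867]
wrist_force: [1.4, -1.7, -1.6]
grip_width: 0.0306
```

Emit:
{"name": "servo_tool", "arguments": {"series": [{"x": 1, "y": 5, "z": 0, "rx": 0, "ry": 0, "rz": 0.1, "fingers": 0.8}, {"x": 2, "y": 10, "z": 0, "rx": 0, "ry": 0, "rz": 0.2, "fingers": 0.8}, {"x": 2.5, "y": 15, "z": 0, "rx": 0, "ry": 0, "rz": 0.2, "fingers": 0.8}, {"x": 2.5, "y": 15, "z": 0, "rx": 0, "ry": 0, "rz": 0.2, "fingers": 0.8}]}}

```text
clock: 7.55
tcp_pos: [0.45, 0.1486, 0.1122]
tool_rot: [0.713, 1.451, -0.712]
wrist_force: [-0.2, -0.2, -1.4]
grip_width: 0.0307
```

```bash
python3 - <<'E'
from station import r
from h import *
st(r)
s=r.capture('side')
cv2.imwrite('pics/c1.png',cv2.resize(s['pixels'][90:220,150:320,::-1],(680,520),interpolation=cv2.INTER_CUBIC))
E
```

```text
t 7.55 tcp [450.  148.6 112.2] F [-0.2 -0.2 -1.4] w 30.7 jaw az -52.3 toolx [ 0.001  0.001 -1.   ] q [-0.96  0.27  0.64  2.09 -0.21  0.85 -1.11]
case-frame tcp [-46.  -32.  112.2]
```

View pics/c1.png

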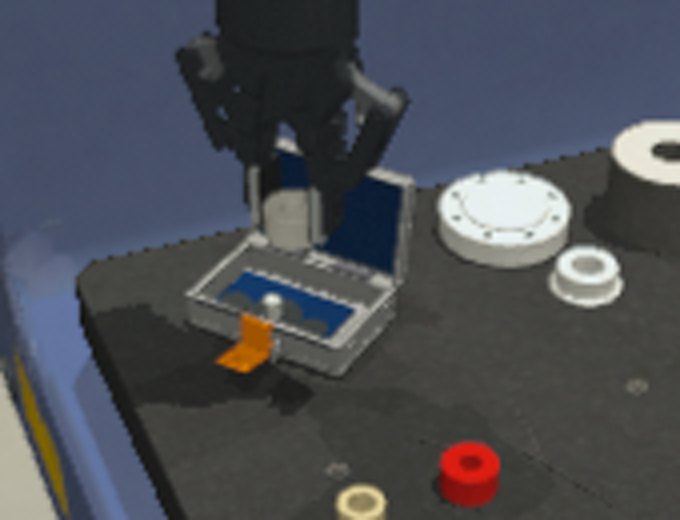

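The ring is held level between the fingers (crop 288,218), and the post is visible at (272,303). I move above the post.

Emit:
{"name": "servo_tool", "arguments": {"series": [{"x": 0.5, "y": 3, "z": 0, "rx": 0, "ry": 0, "rz": 0, "fingers": 0.8}, {"x": 0.5, "y": 5.4, "z": -2, "rx": 0, "ry": 0, "rz": 0, "fingers": 0.8}, {"x": 0.5, "y": 5.4, "z": -5, "rx": 0, "ry": 0, "rz": 0, "fingers": 0.8}, {"x": 0.5, "y": 5.4, "z": -7.5, "rx": 0, "ry": 0, "rz": 0, "fingers": 0.8}, {"x": 0.5, "y": 5.4, "z": -7.5, "rx": 0, "ry": 0, "rz": 0, "fingers": 0.8}]}}

```text
clock: 8.22
tcp_pos: [0.4533, 0.1954, 0.036]
tool_rot: [0.717, 1.45, -0.725]
wrist_force: [0.1, 0.3, -1.2]
grip_width: 0.0305
```

```bash
python3 - <<'E'
from station import r
from h import *
st(r)
s=r.capture('side')
im=cv2.resize(s['pixels'][110:200,180:290,::-1],(660,540),interpolation=cv2.INTER_CUBIC)
cv2.imwrite('pics/c2.png',im)
E
```

```text
t 8.22 tcp [453.3 195.4  36. ] F [ 0.1  0.3 -1.2] w 30.5 jaw az -52.9 toolx [-0.004 -0.003 -1.   ] q [-0.94  0.43  0.55  2.09 -0.34  0.71 -1.1 ]
case-frame tcp [-14.9   3.1  36. ]
```

View pics/c2.png

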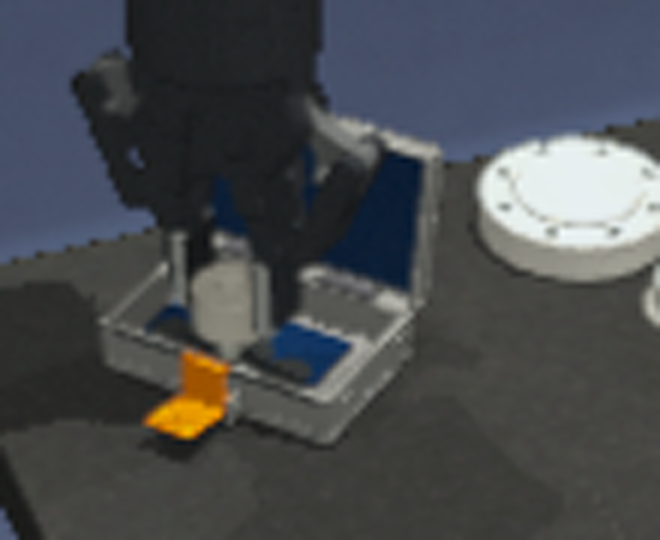

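Emit:
{"name": "servo_tool", "arguments": {"series": [{"x": 0.2, "y": 0.7, "z": 0, "rx": 0, "ry": 0, "rz": 0, "fingers": 0.8}, {"x": 0.2, "y": 0.7, "z": 0, "rx": 0, "ry": 0, "rz": 0, "fingers": 0.8}]}}

```text
clock: 8.52
tcp_pos: [0.4581, 0.2062, 0.0386]
tool_rot: [0.72, 1.448, -0.716]
wrist_force: [-0.1, 0.3, -1.5]
grip_width: 0.0311
```

```bash
python3 - <<'E'
from station import r
from h import *
q=st(r)
s=r.capture('side')
im=cv2.resize(s['pixels'][130:190,190:260,::-1],(700,600),interpolation=cv2.INTER_CUBIC)
tc=np.array(q["tcp_pos"])-[0,0,.0028]
for dx in(-1.5,):
  c=tc+CX*dx/1000
  for z in(0,.02):
    P=[c+[.0165*np.cos(k),.0165*np.sin(k),z] for k in np.linspace(0,6.28,40)]
    cv2.polylines(im,[((proj(s,P)-[190,130]+.5)*10).astype(int)],True,(0,0,255),1)
cv2.imwrite('pics/c3.png',im)
E
```

```text
t 8.53 tcp [458.1 206.2  38.6] F [-0.1  0.3 -1.5] w 31.1 jaw az -52.7 toolx [ 0.002  0.002 -1.   ] q [-0.95  0.44  0.54  2.08 -0.34  0.71 -1.11]
case-frame tcp [-4.4  8.8 38.6]
```

View pics/c3.png

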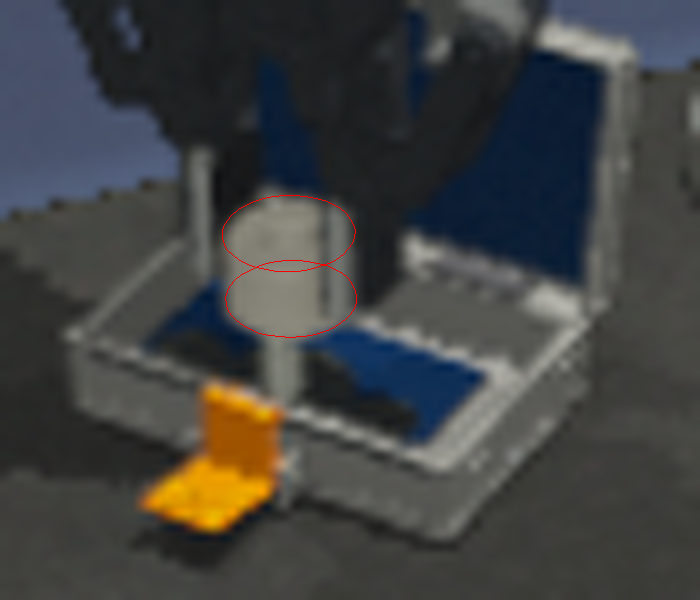

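Emit:
{"name": "servo_tool", "arguments": {"series": [{"x": -0.27, "y": -0.32, "z": -0.3, "rx": 0, "ry": 0, "rz": 0, "fingers": 0.8}, {"x": -0.27, "y": -0.32, "z": -0.8, "rx": 0, "ry": 0, "rz": 0, "fingers": 0.8}, {"x": -0.27, "y": -0.32, "z": -1.0, "rx": 0, "ry": 0, "rz": 0, "fingers": 0.8}, {"x": -0.27, "y": -0.32, "z": -1.1, "rx": 0, "ry": 0, "rz": 0, "fingers": 0.8}, {"x": -0.27, "y": -0.32, "z": -1.1, "rx": 0, "ry": 0, "rz": 0, "fingers": 0.8}]}}

```text
clock: 9.2
tcp_pos: [0.4543, 0.2018, 0.0264]
tool_rot: [0.718, 1.449, -0.719]
wrist_force: [0.2, 0.4, -1.1]
grip_width: 0.0307
```

```bash
python3 -c "
from station import r
from h import *
st(r)"
```

```text
t 9.2 tcp [454.3 201.8  26.4] F [ 0.2  0.4 -1.1] w 30.7 jaw az -52.8 toolx [-0. -0. -1.] q [-0.94  0.45  0.53  2.09 -0.36  0.68 -1.09]
case-frame tcp [-10.2   7.6  26.4]
```

Emit:
{"name": "servo_tool", "arguments": {"series": [{"x": 0.1, "y": 0.1, "z": -0.1, "rx": 0, "ry": 0, "rz": 0, "fingers": 0.8}, {"x": 0.1, "y": 0.1, "z": -0.2, "rx": 0, "ry": 0, "rz": 0, "fingers": 0.8}, {"x": 0.1, "y": 0.1, "z": -0.3, "rx": 0, "ry": 0, "rz": 0, "fingers": 0.8}]}}

```text
clock: 9.57
tcp_pos: [0.4557, 0.2031, 0.024]
tool_rot: [0.719, 1.448, -0.718]
wrist_force: [-1.4, -1.1, 7.8]
grip_width: 0.0307
```

```bash
python3 -c "
from station import r
from h import *
st(r)"
```

```text
t 9.57 tcp [455.7 203.1  24. ] F [-1.4 -1.1  7.8] w 30.7 jaw az -52.8 toolx [ 0.     0.001 -1.   ] q [-0.94  0.46  0.53  2.09 -0.36  0.68 -1.09]
case-frame tcp [-8.3  7.7 24. ]
```

```bash
cat >> h.py <<'E'
def mom(r):
    s=r.observe();F=np.array(s["wrist_force"])-[0,0,-1.2];m=np.array(s["moment"])
    print("M",m.round(3),"Mcase x,y",(m@CX).round(3),(m@CY).round(3),"Fcase",(F@CX).round(1),(F@CY).round(1),F[2].round(1))
E
python3 -c "
from station import r
from h import *
for i in range(3): mom(r)
r.capture('top');mom(r);st(r)"
```

```text
M [-0.042  0.385  0.052] Mcase x,y 0.201 0.331 Fcase -1.8 0.0 9.0
M [-0.042  0.385  0.052] Mcase x,y 0.201 0.331 Fcase -1.8 0.0 9.0
M [-0.042  0.385  0.052] Mcase x,y 0.201 0.331 Fcase -1.8 0.0 9.0
M [0.014 0.292 0.043] Mcase x,y 0.189 0.223 Fcase -1.0 0.0 6.3
t 9.62 tcp [455.7 203.1  24. ] F [-0.8 -0.6  5.1] w 30.9 jaw az -52.8 toolx [ 0.     0.001 -1.   ] q [-0.94  0.46  0.53  2.09 -0.36  0.68 -1.09]
case-frame tcp [-8.3  7.7 24. ]
```

Emit:
{"name": "servo_tool", "arguments": {"series": [{"x": -0.06, "y": -0.05, "z": 0, "rx": 0, "ry": 0, "rz": 0, "fingers": 0.8}, {"x": -0.12, "y": -0.1, "z": 0, "rx": 0, "ry": 0, "rz": 0, "fingers": 0.8}]}}

```text
clock: 9.88
tcp_pos: [0.4554, 0.2028, 0.0242]
tool_rot: [0.721, 1.447, -0.716]
wrist_force: [1.8, 2.6, 3.5]
grip_width: 0.0307
```

```bash
python3 -c "
from station import r
from h import *
mom(r);st(r)"
```

```text
M [ 0.508 -0.251 -0.03 ] Mcase x,y 0.25 -0.508 Fcase 3.0 1.0 4.7
t 9.88 tcp [455.4 202.8  24.2] F [1.8 2.6 3.5] w 30.7 jaw az -52.8 toolx [ 0.003  0.002 -1.   ] q [-0.94  0.46  0.53  2.09 -0.36  0.68 -1.09]
case-frame tcp [-8.8  7.7 24.2]
```

Emit:
{"name": "servo_tool", "arguments": {"series": [{"x": -0.06, "y": -0.05, "z": 0, "rx": 0, "ry": 0, "rz": 0, "fingers": 0.8}, {"x": -0.06, "y": -0.05, "z": 0, "rx": 0, "ry": 0, "rz": 0, "fingers": 0.8}]}}

```text
clock: 10.12
tcp_pos: [0.4547, 0.2022, 0.0241]
tool_rot: [0.72, 1.447, -0.716]
wrist_force: [1.8, 2.4, 6.3]
grip_width: 0.0309
```

```bash
python3 -c "
from station import r
from h import *
mom(r);st(r)"
```

```text
M [ 0.61  -0.388 -0.018] Mcase x,y 0.247 -0.679 Fcase 2.9 0.8 7.5
t 10.12 tcp [454.7 202.2  24.1] F [1.8 2.4 6.3] w 30.9 jaw az -52.8 toolx [ 0.003  0.001 -1.   ] q [-0.94  0.45  0.53  2.1  -0.36  0.68 -1.09]
case-frame tcp [-9.6  7.7 24.1]
```

Emit:
{"name": "servo_tool", "arguments": {"series": [{"x": -0.06, "y": -0.05, "z": 0, "rx": 0, "ry": 0, "rz": 0, "fingers": 0.8}, {"x": -0.12, "y": -0.1, "z": 0, "rx": 0, "ry": 0, "rz": 0, "fingers": 0.8}]}}

```text
clock: 10.38
tcp_pos: [0.454, 0.2014, 0.0242]
tool_rot: [0.721, 1.446, -0.716]
wrist_force: [1.6, 2.3, 5.3]
grip_width: 0.0304
```

```bash
python3 -c "
from station import r
from h import *
mom(r);st(r)"
```

```text
M [ 0.698 -0.535  0.01 ] Mcase x,y 0.227 -0.849 Fcase 2.7 0.8 6.5
t 10.38 tcp [454.  201.4  24.2] F [1.6 2.3 5.3] w 30.4 jaw az -52.8 toolx [ 0.003  0.002 -1.   ] q [-0.94  0.45  0.53  2.1  -0.36  0.67 -1.09]
case-frame tcp [-10.7   7.5  24.2]
```

Emit:
{"name": "servo_tool", "arguments": {"series": [{"x": -0.02, "y": 0.1, "z": 0, "rx": 0, "ry": 0, "rz": 0, "fingers": 0.8}, {"x": 0.04, "y": 0.16, "z": 0, "rx": 0, "ry": 0, "rz": 0, "fingers": 0.8}, {"x": 0.1, "y": 0.21, "z": 0, "rx": 0, "ry": 0, "rz": 0, "fingers": 0.8}]}}

```text
clock: 10.75
tcp_pos: [0.454, 0.2016, 0.0241]
tool_rot: [0.719, 1.447, -0.719]
wrist_force: [0.1, -2.0, 11.2]
grip_width: 0.0306
```

```bash
python3 -c "
from station import r
from h import *
mom(r);st(r)"
```

```text
M [-0.231  0.002  0.002] Mcase x,y -0.182 0.142 Fcase -1.1 -1.6 12.4
t 10.75 tcp [454.  201.6  24.1] F [ 0.1 -2.  11.2] w 30.6 jaw az -52.8 toolx [ 0.001 -0.001 -1.   ] q [-0.94  0.45  0.53  2.1  -0.36  0.68 -1.09]
case-frame tcp [-10.5   7.5  24.1]
```

Emit:
{"name": "servo_tool", "arguments": {"series": [{"x": 0.0, "y": 0.08, "z": 0.05, "rx": 0, "ry": 0, "rz": 0, "fingers": 0.8}, {"x": 0.06, "y": 0.13, "z": 0.05, "rx": 0, "ry": 0, "rz": 0, "fingers": 0.8}]}}

```text
clock: 11.0
tcp_pos: [0.4541, 0.2018, 0.0243]
tool_rot: [0.718, 1.448, -0.721]
wrist_force: [-0.1, -3.2, 7.6]
grip_width: 0.0304
```

```bash
python3 -c "
from station import r
from h import *
mom(r);st(r)"
```

```text
M [-0.609  0.043 -0.036] Mcase x,y -0.456 0.405 Fcase -2.1 -2.5 8.8
t 11.0 tcp [454.1 201.8  24.3] F [-0.1 -3.2  7.6] w 30.4 jaw az -52.8 toolx [-0.    -0.002 -1.   ] q [-0.94  0.46  0.53  2.09 -0.36  0.68 -1.09]
case-frame tcp [-10.3   7.6  24.3]
```

Emit:
{"name": "servo_tool", "arguments": {"series": [{"x": 0, "y": 0, "z": 0.3, "rx": 0, "ry": 0, "rz": 0, "fingers": 0.8}, {"x": 0, "y": 0, "z": 0.3, "rx": 0, "ry": 0, "rz": 0, "fingers": 0.8}]}}

```text
clock: 11.25
tcp_pos: [0.4527, 0.2032, 0.0264]
tool_rot: [0.717, 1.45, -0.72]
wrist_force: [0.6, 0.9, -1.9]
grip_width: 0.0307
```

```bash
python3 - <<'E'
from station import r
from h import *
mom(r);q=st(r)
s=r.capture('side')
im=cv2.resize(s['pixels'][130:190,190:260,::-1],(700,600),interpolation=cv2.INTER_CUBIC)
tc=np.array(q["tcp_pos"])-[0,0,.0028]
for dx in(-1.5,):
  c=tc+CX*dx/1000
  for z in(0,.02):
    P=[c+[.0165*np.cos(k),.0165*np.sin(k),z] for k in np.linspace(0,6.28,40)]
    cv2.polylines(im,[((proj(s,P)-[190,130]+.5)*10).astype(int)],True,(0,0,255),1)
cv2.imwrite('pics/c4.png',im)
E
```

```text
M [ 0.014 -0.024  0.046] Mcase x,y -0.003 -0.027 Fcase 1.0 0.3 -0.7
t 11.25 tcp [452.7 203.2  26.4] F [ 0.6  0.9 -1.9] w 30.7 jaw az -52.8 toolx [-0.002 -0.001 -1.   ] q [-0.94  0.45  0.53  2.09 -0.36  0.69 -1.1 ]
case-frame tcp [-10.6   9.6  26.4]
```

View pics/c4.png

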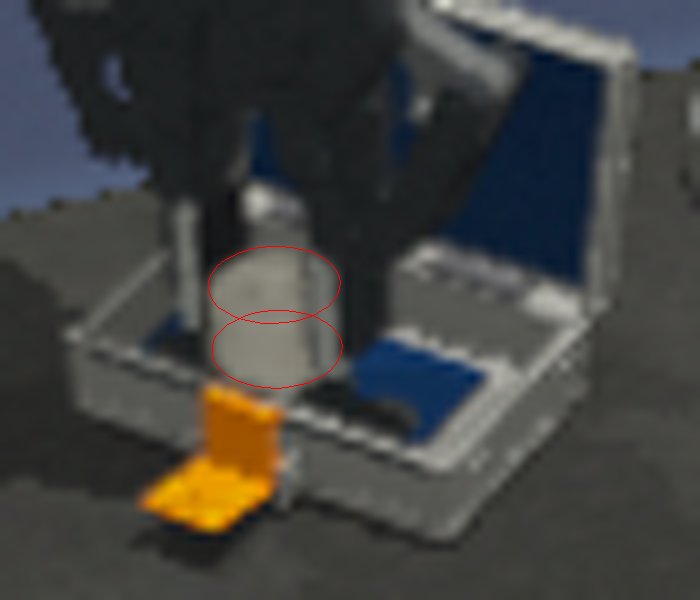

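Emit:
{"name": "servo_tool", "arguments": {"series": [{"x": 0.2, "y": 0.1, "z": 0, "rx": 0, "ry": 0, "rz": 0, "fingers": 0.8}, {"x": 0.2, "y": 0.1, "z": -0.15, "rx": 0, "ry": 0, "rz": 0, "fingers": 0.8}, {"x": 0.2, "y": 0.1, "z": -0.3, "rx": 0, "ry": 0, "rz": 0, "fingers": 0.8}, {"x": 0.2, "y": 0.1, "z": -0.3, "rx": 0, "ry": 0, "rz": 0, "fingers": 0.8}]}}

```text
clock: 11.8
tcp_pos: [0.4556, 0.2047, 0.0237]
tool_rot: [0.718, 1.449, -0.719]
wrist_force: [-0.2, 0.5, -1.7]
grip_width: 0.0307
```

```bash
python3 -c "
from station import r
from h import *
mom(r);st(r)"
```

```text
M [ 0.021 -0.012 -0.005] Mcase x,y 0.009 -0.022 Fcase 0.1 0.5 -0.5
t 11.8 tcp [455.6 204.7  23.7] F [-0.2  0.5 -1.7] w 30.7 jaw az -52.8 toolx [-0.001 -0.    -1.   ] q [-0.94  0.46  0.53  2.09 -0.36  0.68 -1.09]
case-frame tcp [-7.4  9.1 23.7]
```

There is no contact at 23.7 mm, below the earlier touch height, so the bore seems to be over the post. Lowering gently.

Emit:
{"name": "servo_tool", "arguments": {"series": [{"x": 0, "y": 0, "z": -0.1, "rx": 0, "ry": 0, "rz": 0, "fingers": 0.8}, {"x": 0, "y": 0, "z": -0.2, "rx": 0, "ry": 0, "rz": 0, "fingers": 0.8}, {"x": 0, "y": 0, "z": -0.3, "rx": 0, "ry": 0, "rz": 0, "fingers": 0.8}]}}

```text
clock: 12.18
tcp_pos: [0.4558, 0.2049, 0.0209]
tool_rot: [0.719, 1.449, -0.718]
wrist_force: [0.3, 0.3, -0.5]
grip_width: 0.0306
```

```bash
python3 -c "
from station import r
from h import *
mom(r);st(r)"
```

```text
M [0.225 0.217 0.015] Mcase x,y 0.311 0.035 Fcase 0.4 -0.0 0.7
t 12.18 tcp [455.8 204.9  20.9] F [ 0.3  0.3 -0.5] w 30.6 jaw az -52.8 toolx [-0.  0. -1.] q [-0.94  0.46  0.52  2.09 -0.37  0.68 -1.09]
case-frame tcp [-7.1  9.2 20.9]
```

Emit:
{"name": "servo_tool", "arguments": {"series": [{"x": -0.03, "y": 0.04, "z": -0.1, "rx": 0, "ry": 0, "rz": 0, "fingers": 0.8}, {"x": -0.03, "y": 0.04, "z": -0.2, "rx": 0, "ry": 0, "rz": 0, "fingers": 0.8}, {"x": -0.03, "y": 0.04, "z": -0.3, "rx": 0, "ry": 0, "rz": 0, "fingers": 0.8}]}}

```text
clock: 12.55
tcp_pos: [0.4557, 0.205, 0.0179]
tool_rot: [0.719, 1.448, -0.719]
wrist_force: [-0.7, -0.2, -1.5]
grip_width: 0.0309
```

```bash
python3 -c "
from station import r
from h import *
mom(r);st(r)"
```

```text
M [-0.004 -0.034  0.05 ] Mcase x,y -0.024 -0.024 Fcase -0.7 0.2 -0.3
t 12.55 tcp [455.7 205.   17.9] F [-0.7 -0.2 -1.5] w 30.9 jaw az -52.8 toolx [ 0. -0. -1.] q [-0.93  0.47  0.52  2.09 -0.37  0.67 -1.09]
case-frame tcp [-7.2  9.3 17.9]
```

Emit:
{"name": "servo_tool", "arguments": {"series": [{"x": 0, "y": 0, "z": -0.15, "rx": 0, "ry": 0, "rz": 0, "fingers": 0.8}, {"x": 0, "y": 0, "z": -0.3, "rx": 0, "ry": 0, "rz": 0, "fingers": 0.8}, {"x": 0, "y": 0, "z": -0.42, "rx": 0, "ry": 0, "rz": 0, "fingers": 0.8}]}}

```text
clock: 12.92
tcp_pos: [0.4556, 0.205, 0.0136]
tool_rot: [0.718, 1.449, -0.719]
wrist_force: [0.4, 0.3, -1.1]
grip_width: 0.031
```

```bash
python3 -c "
from station import r
from h import *
mom(r);st(r)"
```

```text
M [-0.059 -0.04  -0.005] Mcase x,y -0.071 0.004 Fcase 0.5 0.0 0.1
t 12.93 tcp [455.6 205.   13.6] F [ 0.4  0.3 -1.1] w 31.0 jaw az -52.8 toolx [-0. -0. -1.] q [-0.93  0.48  0.51  2.09 -0.38  0.66 -1.08]
case-frame tcp [-7.2  9.4 13.6]
```

Emit:
{"name": "servo_tool", "arguments": {"series": [{"x": 0, "y": 0, "z": -0.06, "rx": 0, "ry": 0, "rz": 0, "fingers": 0.8}, {"x": 0, "y": 0, "z": -0.12, "rx": 0, "ry": 0, "rz": 0, "fingers": 0.8}, {"x": 0, "y": 0, "z": -0.15, "rx": 0, "ry": 0, "rz": 0, "fingers": 0.8}]}}

```text
clock: 13.3
tcp_pos: [0.4556, 0.2051, 0.0128]
tool_rot: [0.719, 1.449, -0.719]
wrist_force: [-2.2, -1.4, 6.0]
grip_width: 0.0309
```

```bash
python3 -c "
from station import r
from h import *
mom(r);st(r)"
```

```text
M [-0.251  0.523 -0.011] Mcase x,y 0.12 0.568 Fcase -2.6 0.2 7.2
t 13.3 tcp [455.6 205.1  12.8] F [-2.2 -1.4  6. ] w 30.9 jaw az -52.8 toolx [-0.  0. -1.] q [-0.93  0.48  0.51  2.09 -0.38  0.66 -1.08]
case-frame tcp [-7.1  9.4 12.8]
```

Seated: contact at exactly the expected 12.8 mm. Now releasing to about 44 mm, because the walls are near.

Emit:
{"name": "servo_tool", "arguments": {"series": [{"x": 0, "y": 0, "z": 0.04, "rx": 0, "ry": 0, "rz": 0, "fingers": 0.55}, {"x": 0, "y": 0, "z": 0.06, "rx": 0, "ry": 0, "rz": 0, "fingers": 0.5}, {"x": 0, "y": 0, "z": 0.06, "rx": 0, "ry": 0, "rz": 0, "fingers": 0.5}]}}

```text
clock: 13.68
tcp_pos: [0.4557, 0.2052, 0.0129]
tool_rot: [0.719, 1.448, -0.718]
wrist_force: [-0.3, 0.5, 0.5]
grip_width: 0.0427
```

```bash
python3 -c "
from station import r
from h import *
mom(r);st(r)
s=r.capture('side');cv2.imwrite('pics/c5.png',cv2.resize(s['pixels'][130:190,190:260,::-1],(700,600),interpolation=cv2.INTER_CUBIC))"
```

```text
M [ 0.005  0.054 -0.038] Mcase x,y 0.037 0.04 Fcase 0.1 0.6 1.7
t 13.68 tcp [455.7 205.2  12.9] F [-0.3  0.5  0.5] w 42.7 jaw az -52.8 toolx [ 0. -0. -1.] q [-0.93  0.48  0.51  2.09 -0.38  0.66 -1.08]
case-frame tcp [-7.1  9.4 12.9]
```

View pics/c5.png

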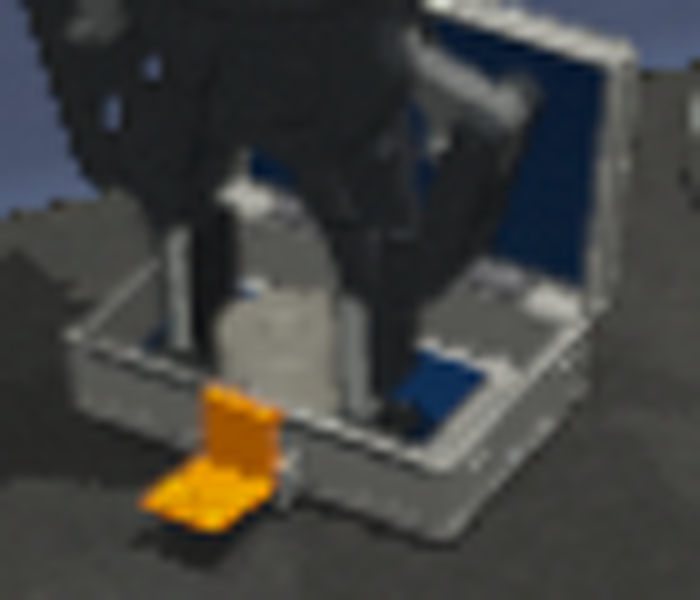

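Released, with the ring low in the tray (crop 280,350). Lifting straight up.

Emit:
{"name": "servo_tool", "arguments": {"series": [{"x": 0, "y": 0, "z": 0.8, "rx": 0, "ry": 0, "rz": 0, "fingers": 0.5}, {"x": 0, "y": 0, "z": 2.5, "rx": 0, "ry": 0, "rz": 0, "fingers": 0.5}, {"x": 0, "y": 0, "z": 6, "rx": 0, "ry": 0, "rz": 0, "fingers": 0.5}, {"x": -1, "y": -3, "z": 11, "rx": 0, "ry": 0, "rz": 0, "fingers": 0.8}, {"x": -2, "y": -8, "z": 15, "rx": 0, "ry": 0, "rz": 0, "fingers": 1}]}}

```text
clock: 14.35
tcp_pos: [0.4369, 0.1273, 0.1644]
tool_rot: [0.718, 1.447, -0.714]
wrist_force: [1.8, -0.3, 1.3]
grip_width: 0.0069
```

Emit:
{"name": "servo_tool", "arguments": {"series": [{"x": -1, "y": -4, "z": 2, "rx": 0, "ry": 0, "rz": 0, "fingers": 1}, {"x": -1, "y": -4, "z": 2, "rx": 0, "ry": 0, "rz": 0, "fingers": 1}]}}

```text
clock: 14.6
tcp_pos: [0.4266, 0.0841, 0.1838]
tool_rot: [0.727, 1.446, -0.719]
wrist_force: [0.4, 0.8, -0.4]
grip_width: 0.0001
```

```bash
python3 - <<'E'
from station import r
from h import *
st(r)
s=r.capture('side');t=r.capture('top')
a=cv2.resize(s['pixels'][125:195,185:265,::-1],(400,350),interpolation=cv2.INTER_CUBIC)
b=cv2.resize(t['pixels'][160:230,150:230,::-1],(400,350),interpolation=cv2.INTER_CUBIC)
cv2.imwrite('pics/seat.png',np.hstack([a,b]))
E
```

```text
t 14.6 tcp [426.6  84.1 183.8] F [ 0.4  0.8 -0.4] w 0.1 jaw az -53.1 toolx [ 0.003  0.004 -1.   ] q [-1.    0.06  0.74  2.1  -0.05  1.   -1.16]
case-frame tcp [-103.9  -68.8  183.8]
```

View pics/seat.png

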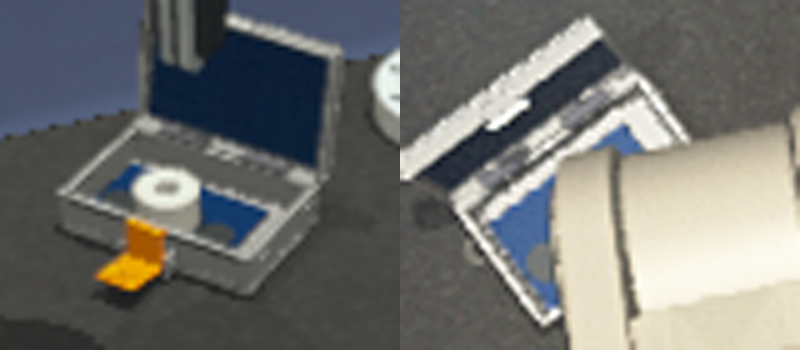

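The ring sits flat over the post: ring top at left crop (166,187), bore centred, lid open. Before going behind the lid I check how close the blue wall is.

```bash
python3 - <<'E'
from station import r
from h import *
t=r.capture('top');s=r.capture('side')
print(plane(t,[(148,60),(148,150),(145,240)],0).round(3))
print(plane(s,[(172,155),(250,130),(330,115)],0).round(3), plane(s,[(166,188)],0))
im=t['pixels'][:,:,::-1].copy()
for p in [W(84,0,0),W(84,-25,0),W(84,-25,.15*1000)]:
    cv2.circle(im,tuple(proj(t,p)[0].astype(int).tolist()),3,(0,0,255),-1)
cv2.imwrite('pics/tt.png',cv2.resize(im[40:260,60:320],(780,600)))
sm=s['pixels'][:,:,::-1].copy()
for p in [(.45,.32,0),(.55,.32,0),(.65,.32,0),(.55,.31,.15)]:
    cv2.circle(sm,tuple(proj(s,p)[0].astype(int).tolist()),2,(0,0,255),-1)
cv2.imwrite('pics/ss.png',cv2.resize(sm[60:260,110:370],(780,600)))
E
```

```text
[[0.819 0.319 0.   ]
 [0.589 0.31  0.   ]
 [0.365 0.308 0.   ]]
[[0.363 0.318 0.   ]
 [0.61  0.357 0.   ]
 [0.881 0.345 0.   ]] [[0.313193   0.18825333 0.        ]]
```

View pics/tt.png

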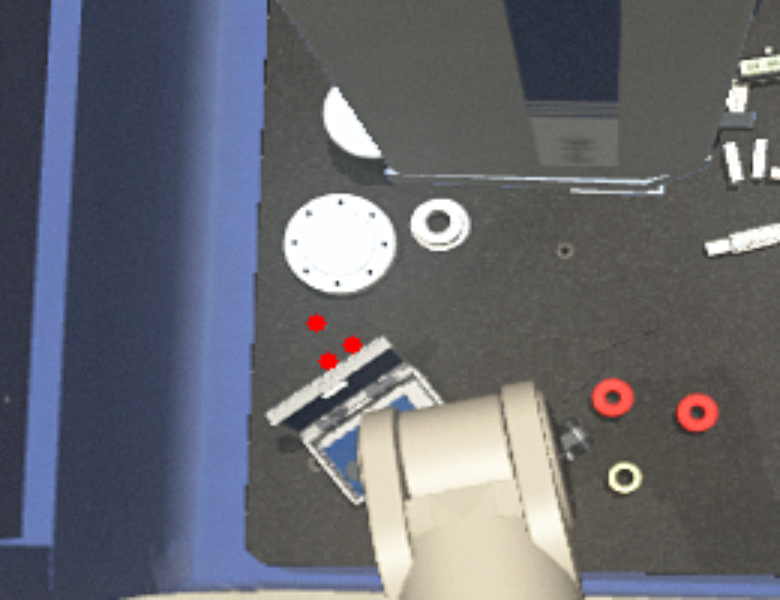

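View pics/ss.png

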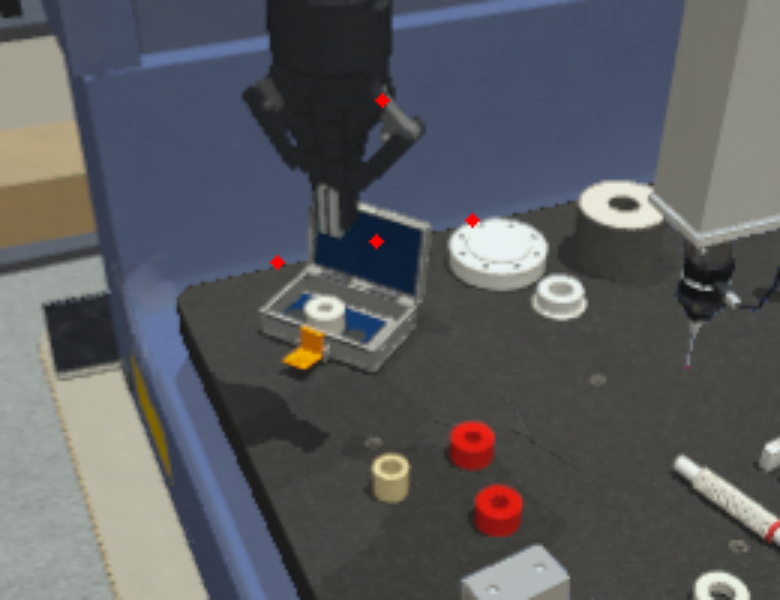

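```bash
python3 - <<'E'
from station import r
from h import *
t=r.capture('top');s=r.capture('side')
cv2.imwrite('pics/ct.png',cv2.resize(t['pixels'][80:130,170:300,::-1],(780,300),interpolation=cv2.INTER_CUBIC))
cv2.imwrite('pics/cs.png',cv2.resize(s['pixels'][60:200,300:430,::-1],(557,600),interpolation=cv2.INTER_CUBIC))
for a,b in(((60+387/3,40+172/2.727),(110+655/3,60+197/3)),((60+387/3,40+172/2.727),(110+695/3,60+245/3))):
    o1,d1=ray(t,[a]);o2,d2=ray(s,[b]);A=np.c_[d1[0],-d2[0]];k=np.linalg.lstsq(A,o2-o1,rcond=None)[0]
    print(o1+d1[0]*k[0],o2+d2[0]*k[1])
E
```

```text
[0.6890955  0.19730071 0.08675242] [0.74357228 0.16172909 0.09439993]
[0.70196232 0.2057603  0.03444494] [0.78420582 0.14618551 0.04504064]
```

View pics/cs.png

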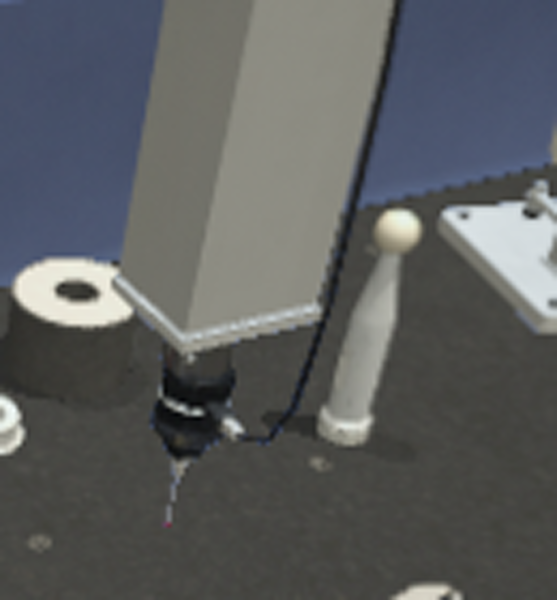

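View pics/ct.png

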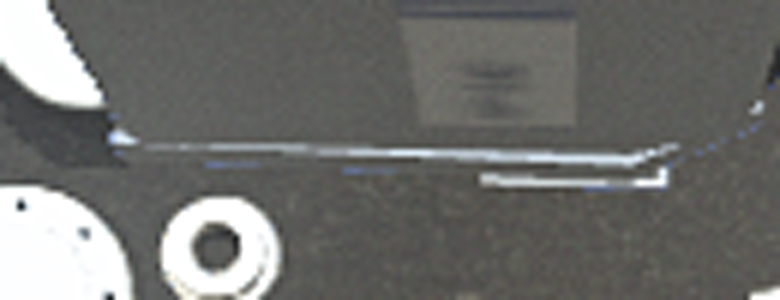

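```bash
python3 - <<'E'
from station import r
from h import *
t=r.capture('top');s=r.capture('side')
for a,b in(((275,106.7),(343.2,140.5)),((190,103),(326.8,124.9))):
    o1,d1=ray(t,[a]);o2,d2=ray(s,[b]);A=np.c_[d1[0],-d2[0]];k=np.linalg.lstsq(A,o2-o1,rcond=None)[0]
    print(o1+d1[0]*k[0],o2+d2[0]*k[1])
E
```

```text
[ 0.6659376  -0.00153507  0.16710539] [ 0.66540185 -0.00119817  0.16696881]
[0.68842751 0.19439613 0.09038592] [0.73860886 0.16206557 0.09757923]
```

The column's near corner is at x≈0.67, so there is room. The wall at y≈0.32 makes me work off-centre toward case -y. Going over and behind the lid.

Emit:
{"name": "servo_tool", "arguments": {"series": [{"x": 3, "y": 3.6, "z": 0, "rx": 0, "ry": 0, "rz": 0, "fingers": 1}, {"x": 6.2, "y": 7.3, "z": 0, "rx": 0, "ry": 0, "rz": 0, "fingers": 1}, {"x": 9.4, "y": 11, "z": 0, "rx": 0, "ry": 0, "rz": 0, "fingers": 1}, {"x": 12.4, "y": 14.7, "z": 0, "rx": 0, "ry": 0, "rz": 0, "fingers": 1}, {"x": 12.4, "y": 14.7, "z": -1, "rx": 0, "ry": 0, "rz": 0, "fingers": 1}]}}

```text
clock: 15.62
tcp_pos: [0.5516, 0.2385, 0.1705]
tool_rot: [0.715, 1.449, -0.714]
wrist_force: [-0.4, -0.2, 0.4]
grip_width: -0.0001
```

Emit:
{"name": "servo_tool", "arguments": {"series": [{"x": 0, "y": 0, "z": 0, "rx": 0, "ry": 0, "rz": 0, "fingers": 1}]}}

```text
clock: 15.75
tcp_pos: [0.5487, 0.2331, 0.1696]
tool_rot: [0.715, 1.45, -0.722]
wrist_force: [-1.0, -1.1, -0.5]
grip_width: -0.0002
```

```bash
python3 -c "
from station import r
from h import *
st(r)"
```

```text
t 15.75 tcp [548.7 233.1 169.6] F [-1.  -1.1 -0.5] w -0.2 jaw az -52.8 toolx [-0.003 -0.003 -1.   ] q [-0.97  0.43  0.65  1.75 -0.29  1.07 -1.14]
case-frame tcp [ 83.8 -25.1 169.6]
```

Good, case x = 83.8. Descending behind the lid.

Emit:
{"name": "servo_tool", "arguments": {"series": [{"x": 0, "y": 0, "z": -3, "rx": 0, "ry": 0, "rz": 0, "fingers": 1}, {"x": 0, "y": 0, "z": -6, "rx": 0, "ry": 0, "rz": 0, "fingers": 1}, {"x": 0, "y": 0, "z": -8.9, "rx": 0, "ry": 0, "rz": 0, "fingers": 1}, {"x": 0, "y": 0, "z": -8.9, "rx": 0, "ry": 0, "rz": 0, "fingers": 1}]}}

```text
clock: 16.25
tcp_pos: [0.5476, 0.2321, 0.0808]
tool_rot: [0.716, 1.451, -0.724]
wrist_force: [-0.4, 0.2, -0.1]
grip_width: 0.0001
```

```bash
python3 - <<'E'
from station import r
from h import *
st(r)
s=r.capture('side')
cv2.imwrite('pics/l1.png',cv2.resize(s['pixels'][80:210,160:320,::-1],(640,520),interpolation=cv2.INTER_CUBIC))
E
```

```text
t 16.25 tcp [547.6 232.1  80.8] F [-0.4  0.2 -0.1] w 0.1 jaw az -52.8 toolx [-0.005 -0.003 -1.   ] q [-0.92  0.53  0.59  1.83 -0.37  0.9  -1.08]
case-frame tcp [ 82.2 -25.2  80.8]
```

View pics/l1.png

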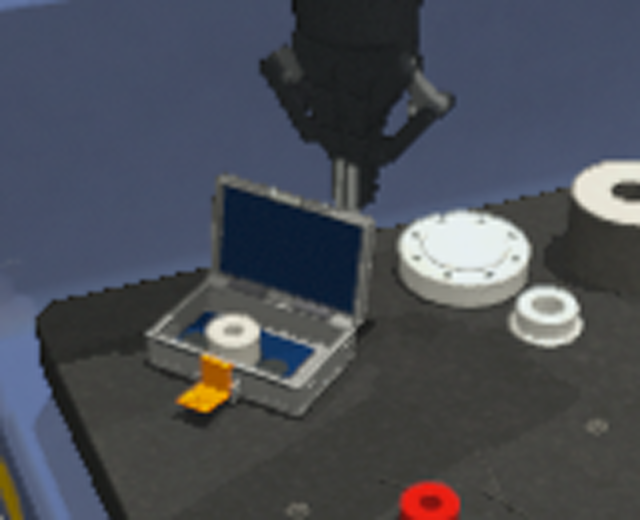

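The fingertips are behind the lid's right third (crop 345,185). The ring sits flat over the post (232,335). Pushing the lid over.

Emit:
{"name": "servo_tool", "arguments": {"series": [{"x": -0.8, "y": -0.6, "z": 0, "rx": 0, "ry": 0, "rz": 0, "fingers": 1}, {"x": -1.3, "y": -1.0, "z": 0.2, "rx": 0, "ry": 0, "rz": 0, "fingers": 1}, {"x": -1.75, "y": -1.35, "z": 0.3, "rx": 0, "ry": 0, "rz": 0, "fingers": 1}, {"x": -2.15, "y": -1.65, "z": 0.4, "rx": 0, "ry": 0, "rz": 0, "fingers": 1}, {"x": -2.55, "y": -1.95, "z": 0.45, "rx": 0, "ry": 0, "rz": 0, "fingers": 1}]}}

```text
clock: 16.92
tcp_pos: [0.5245, 0.2144, 0.0873]
tool_rot: [0.719, 1.448, -0.718]
wrist_force: [1.3, -0.2, -0.3]
grip_width: 0.0004
```

```bash
python3 - <<'E'
from station import r
from h import *
st(r);mom(r)
s=r.capture('side')
cv2.imwrite('pics/l2.png',cv2.resize(s['pixels'][80:210,160:320,::-1],(640,520),interpolation=cv2.INTER_CUBIC))
E
```

```text
t 16.93 tcp [524.5 214.4  87.3] F [ 1.3 -0.2 -0.3] w 0.4 jaw az -52.8 toolx [ 0.001  0.    -1.   ] q [-0.94  0.47  0.61  1.9  -0.35  0.88 -1.08]
case-frame tcp [ 53.1 -25.2  87.3]
M [ 0.009 -0.169  0.009] Mcase x,y -0.096 -0.14 Fcase 0.9 -0.9 0.9
```

View pics/l2.png

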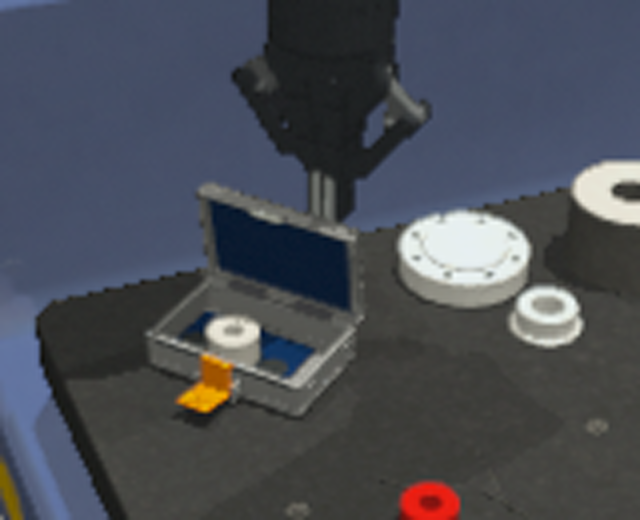

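Emit:
{"name": "servo_tool", "arguments": {"series": [{"x": -0.7, "y": -0.55, "z": -0.15, "rx": 0, "ry": 0, "rz": 0, "fingers": 1}, {"x": -1.2, "y": -0.9, "z": -0.2, "rx": 0, "ry": 0, "rz": 0, "fingers": 1}, {"x": -1.65, "y": -1.3, "z": -0.3, "rx": 0, "ry": 0, "rz": 0, "fingers": 1}, {"x": -2.15, "y": -1.65, "z": -0.4, "rx": 0, "ry": 0, "rz": 0, "fingers": 1}, {"x": -2.6, "y": -2.0, "z": -0.6, "rx": 0, "ry": 0, "rz": 0, "fingers": 1}]}}

```text
clock: 17.6
tcp_pos: [0.4981, 0.1942, 0.0808]
tool_rot: [0.719, 1.449, -0.719]
wrist_force: [0.1, 0.9, 0.1]
grip_width: -0.0002
```

```bash
python3 - <<'E'
from station import r
from h import *
st(r);mom(r)
s=r.capture('side')
cv2.imwrite('pics/l3.png',cv2.resize(s['pixels'][80:210,160:320,::-1],(640,520),interpolation=cv2.INTER_CUBIC))
E
```

```text
t 17.6 tcp [498.1 194.2  80.8] F [0.1 0.9 0.1] w -0.2 jaw az -52.8 toolx [ 0.  0. -1.] q [-0.95  0.43  0.62  1.98 -0.33  0.84 -1.07]
case-frame tcp [ 19.9 -25.1  80.8]
M [ 0.084 -0.127  0.018] Mcase x,y -0.01 -0.152 Fcase 0.7 0.7 1.3
```

View pics/l3.png

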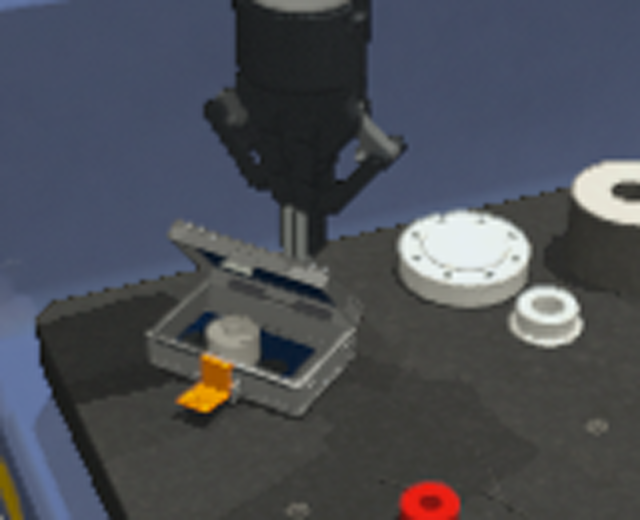

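Emit:
{"name": "servo_tool", "arguments": {"series": [{"x": -0.5, "y": -0.35, "z": -0.2, "rx": 0, "ry": 0, "rz": 0, "fingers": 1}, {"x": -0.85, "y": -0.65, "z": -0.5, "rx": 0, "ry": 0, "rz": 0, "fingers": 1}, {"x": -1.3, "y": -1.0, "z": -0.9, "rx": 0, "ry": 0, "rz": 0, "fingers": 1}, {"x": -1.6, "y": -1.2, "z": -1.2, "rx": 0, "ry": 0, "rz": 0, "fingers": 1}, {"x": -1.85, "y": -1.4, "z": -1.55, "rx": 0, "ry": 0, "rz": 0, "fingers": 1}]}}

```text
clock: 18.27
tcp_pos: [0.4798, 0.1801, 0.0652]
tool_rot: [0.719, 1.449, -0.719]
wrist_force: [-0.1, -0.1, 0.9]
grip_width: 0.0003
```

```bash
python3 - <<'E'
from station import r
from h import *
st(r);mom(r)
E
```

```text
t 18.27 tcp [479.8 180.1  65.2] F [-0.1 -0.1  0.9] w 0.3 jaw az -52.8 toolx [ 0. -0. -1.] q [-0.94  0.42  0.62  2.04 -0.34  0.78 -1.05]
case-frame tcp [ -3.2 -25.1  65.2]
M [ 0.107 -0.119 -0.041] Mcase x,y 0.013 -0.16 Fcase -0.1 -0.0 2.1
```

Emit:
{"name": "servo_tool", "arguments": {"series": [{"x": -0.25, "y": -0.2, "z": -0.4, "rx": 0, "ry": 0, "rz": 0, "fingers": 1}, {"x": -0.5, "y": -0.35, "z": -0.75, "rx": 0, "ry": 0, "rz": 0, "fingers": 1}, {"x": -0.7, "y": -0.5, "z": -1.1, "rx": 0, "ry": 0, "rz": 0, "fingers": 1}, {"x": -0.85, "y": -0.65, "z": -1.4, "rx": 0, "ry": 0, "rz": 0, "fingers": 1}, {"x": -0.95, "y": -0.7, "z": -1.55, "rx": 0, "ry": 0, "rz": 0, "fingers": 1}]}}

```text
clock: 18.9
tcp_pos: [0.4702, 0.1733, 0.0497]
tool_rot: [0.718, 1.449, -0.719]
wrist_force: [1.0, 0.5, 0.3]
grip_width: 0.0001
```

```bash
python3 - <<'E'
from station import r
from h import *
st(r);mom(r)
s=r.capture('side')
cv2.imwrite('pics/l4.png',cv2.resize(s['pixels'][80:210,160:320,::-1],(640,520),interpolation=cv2.INTER_CUBIC))
E
```

```text
t 18.9 tcp [470.2 173.3  49.7] F [1.  0.5 0.3] w 0.1 jaw az -52.8 toolx [-0. -0. -1.] q [-0.93  0.43  0.6   2.07 -0.36  0.74 -1.03]
case-frame tcp [-14.9 -24.8  49.7]
M [ 0.031 -0.174 -0.034] Mcase x,y -0.081 -0.157 Fcase 1.1 -0.2 1.5
```

View pics/l4.png

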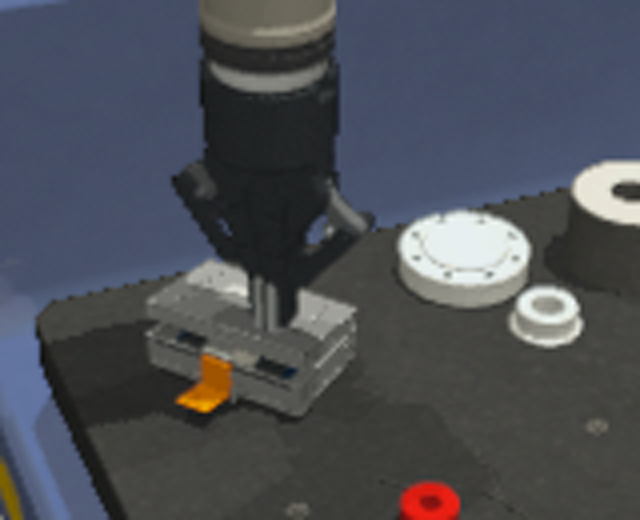

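Emit:
{"name": "servo_tool", "arguments": {"series": [{"x": -0.5, "y": 0.2, "z": 0.0, "rx": 0, "ry": 0, "rz": 0, "fingers": 1}, {"x": -1.0, "y": 0.4, "z": 0.0, "rx": 0, "ry": 0, "rz": 0, "fingers": 1}, {"x": -1.0, "y": 0.4, "z": -0.2, "rx": 0, "ry": 0, "rz": 0, "fingers": 1}, {"x": -1.0, "y": 0.4, "z": -0.4, "rx": 0, "ry": 0, "rz": 0, "fingers": 1}]}}

```text
clock: 19.45
tcp_pos: [0.4588, 0.1772, 0.0462]
tool_rot: [0.717, 1.452, -0.72]
wrist_force: [-4.8, -2.1, 11.1]
grip_width: -0.0001
```

```bash
python3 - <<'E'
from station import r
from h import *
st(r);mom(r)
E
```

```text
t 19.45 tcp [458.8 177.2  46.2] F [-4.8 -2.1 11.1] w -0.1 jaw az -52.7 toolx [-0.004 -0.    -1.   ] q [-0.95  0.42  0.6   2.09 -0.36  0.73 -1.04]
case-frame tcp [-21.6 -14.6  46.2]
M [-0.44   1.114 -0.004] Mcase x,y 0.33 1.152 Fcase -5.1 1.2 12.3
```

Emit:
{"name": "servo_tool", "arguments": {"series": [{"x": 0, "y": 0, "z": -0.1, "rx": 0, "ry": 0, "rz": 0, "fingers": 1}, {"x": 0, "y": 0, "z": -0.2, "rx": 0, "ry": 0, "rz": 0, "fingers": 1}]}}

```text
clock: 19.7
tcp_pos: [0.4584, 0.1769, 0.0444]
tool_rot: [0.717, 1.453, -0.721]
wrist_force: [-6.5, -2.2, 12.4]
grip_width: -0.0002
```

```bash
python3 - <<'E'
from station import r
from h import *
st(r);mom(r)
E
```

```text
t 19.7 tcp [458.4 176.9  44.4] F [-6.5 -2.2 12.4] w -0.2 jaw az -52.8 toolx [-0.005 -0.    -1.   ] q [-0.95  0.42  0.6   2.09 -0.36  0.73 -1.04]
case-frame tcp [-22.1 -14.7  44.4]
M [-0.605  1.511 -0.045] Mcase x,y 0.442 1.567 Fcase -6.5 2.2 13.6
```

Emit:
{"name": "servo_tool", "arguments": {"series": [{"x": 0, "y": 0, "z": -0.1, "rx": 0, "ry": 0, "rz": 0, "fingers": 1}, {"x": 0, "y": 0, "z": -0.2, "rx": 0, "ry": 0, "rz": 0, "fingers": 1}]}}

```text
clock: 19.95
tcp_pos: [0.4592, 0.1769, 0.0418]
tool_rot: [0.717, 1.451, -0.72]
wrist_force: [-2.9, -1.3, 4.3]
grip_width: 0.0001
```

```bash
python3 - <<'E'
from station import r
from h import *
st(r);mom(r)
E
```

```text
t 19.95 tcp [459.2 176.9  41.8] F [-2.9 -1.3  4.3] w 0.1 jaw az -52.8 toolx [-0.003 -0.001 -1.   ] q [-0.95  0.43  0.6   2.1  -0.36  0.72 -1.03]
case-frame tcp [-21.5 -15.2  41.8]
M [-0.298  0.542 -0.008] Mcase x,y 0.094 0.611 Fcase -3.1 0.8 5.5
```

The hook snapped over and the force fell from 13 N to 5 N. I go down the last 2 mm.

Emit:
{"name": "servo_tool", "arguments": {"series": [{"x": 0, "y": 0, "z": -0.1, "rx": 0, "ry": 0, "rz": 0, "fingers": 1}, {"x": 0, "y": 0, "z": -0.2, "rx": 0, "ry": 0, "rz": 0, "fingers": 1}, {"x": 0, "y": 0, "z": -0.25, "rx": 0, "ry": 0, "rz": 0, "fingers": 1}]}}

```text
clock: 20.32
tcp_pos: [0.4604, 0.1775, 0.0393]
tool_rot: [0.718, 1.449, -0.719]
wrist_force: [-0.9, -0.0, 2.2]
grip_width: 0.0004
```

```bash
python3 - <<'E'
from station import r
from h import *
st(r);mom(r)
E
```

```text
t 20.32 tcp [460.4 177.5  39.3] F [-0.9 -0.   2.2] w 0.4 jaw az -52.8 toolx [-0. -0. -1.] q [-0.94  0.43  0.59  2.1  -0.37  0.71 -1.03]
case-frame tcp [-20.1 -15.5  39.3]
M [-0.061  0.184  0.012] Mcase x,y 0.064 0.183 Fcase -0.7 0.5 3.4
```

Emit:
{"name": "servo_tool", "arguments": {"series": [{"x": 0, "y": 0, "z": -0.06, "rx": 0, "ry": 0, "rz": 0, "fingers": 1}, {"x": 0, "y": 0, "z": -0.12, "rx": 0, "ry": 0, "rz": 0, "fingers": 1}]}}

```text
clock: 20.58
tcp_pos: [0.4605, 0.1774, 0.039]
tool_rot: [0.719, 1.449, -0.719]
wrist_force: [-3.6, -1.8, 14.4]
grip_width: -0.0
```

```bash
python3 - <<'E'
from station import r
from h import *
st(r);mom(r)
E
```

```text
t 20.57 tcp [460.5 177.4  39. ] F [-3.6 -1.8 14.4] w -0.0 jaw az -52.8 toolx [-0.001  0.001 -1.   ] q [-0.94  0.43  0.59  2.1  -0.37  0.71 -1.03]
case-frame tcp [-20.1 -15.5  39. ]
M [-0.301  0.855  0.027] Mcase x,y 0.283 0.861 Fcase -4.0 0.8 15.6
```

Hard stop reached. Now I lift off slowly, watching that the lid stays down.

Emit:
{"name": "servo_tool", "arguments": {"series": [{"x": 0, "y": 0, "z": 0.2, "rx": 0, "ry": 0, "rz": 0, "fingers": 1}, {"x": 0, "y": 0, "z": 1.2, "rx": 0, "ry": 0, "rz": 0, "fingers": 1}, {"x": 0, "y": 0, "z": 5, "rx": 0, "ry": 0, "rz": 0, "fingers": 1}, {"x": 0, "y": -4, "z": 10, "rx": 0, "ry": 0, "rz": 0, "fingers": 1}, {"x": 0, "y": -9, "z": 14, "rx": 0, "ry": 0, "rz": 0, "fingers": 1}]}}

```text
clock: 21.2
tcp_pos: [0.4613, 0.0896, 0.1785]
tool_rot: [0.718, 1.447, -0.715]
wrist_force: [0.5, -0.6, -0.0]
grip_width: 0.0003
```

Emit:
{"name": "servo_tool", "arguments": {"series": [{"x": 0, "y": -6, "z": 2, "rx": 0, "ry": 0, "rz": 0, "fingers": 1}, {"x": 0, "y": -10, "z": 2, "rx": 0, "ry": 0, "rz": 0, "fingers": 1}, {"x": 0, "y": -10, "z": 2, "rx": 0, "ry": 0, "rz": 0, "fingers": 1}, {"x": 0, "y": -10, "z": 2, "rx": 0, "ry": 0, "rz": 0, "fingers": 1}]}}

```text
clock: 21.7
tcp_pos: [0.4605, -0.0096, 0.1965]
tool_rot: [0.719, 1.449, -0.718]
wrist_force: [-0.4, 0.3, -0.9]
grip_width: 0.0002
```

```bash
python3 - <<'E'
from station import r
from h import *
st(r)
s=r.capture('side');t=r.capture('top')
im=cv2.resize(s['pixels'][130:250,170:290,::-1],(600,600),interpolation=cv2.INTER_CUBIC)
q=np.array([proj(s,W(x,y,40))[0] for x,y in((-36,-56),(36,-56),(36,56),(-36,56))]);q=(q-[170,130]+.5)*5
cv2.polylines(im,[q.astype(int)],True,(0,255,0),1)
cv2.imwrite('pics/f.png',im);cv2.imwrite('pics/ft.png',t['pixels'][:,:,::-1])
E
```

```text
t 21.7 tcp [460.5  -9.6 196.5] F [-0.4  0.3 -0.9] w 0.2 jaw az -52.7 toolx [ 0.     0.001 -1.   ] q [-0.85  0.12  0.84  2.03 -0.11  1.03 -0.88]
case-frame tcp [-134.1 -163.8  196.5]
```

View pics/f.png

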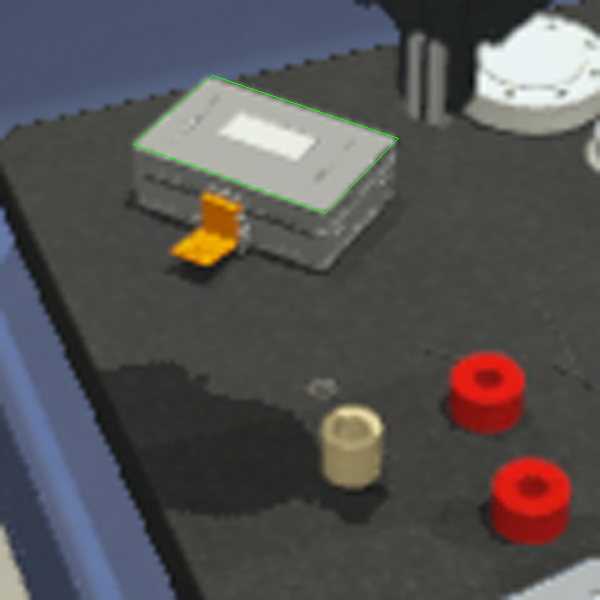

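View pics/ft.png

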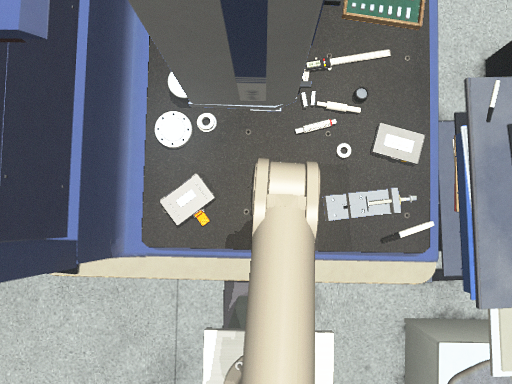

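The lid lies exactly on the shut outline (crop corners 135,145 to 397,138) with the latch upright. The brass bush is in place at side (240,219) and the flat bush at top (344,150). The robot is clear, so I hand in.

```bash
python3 -c "
from station import r
r.sign_off()"
```

```text
the job is handed in; nothing more can be done
```

The ring is back over its post in the case, the lid is shut and latched, and the job is handed in at about 22 s of the 72 s allowed. `sign_off` reports no verdict.

**What I did**
- I pressed the latch at up to about 6 N, and the lid sprang fully open.
- I gripped the steel ring and felt for the post, which stood about 4 mm and 8 mm off its nominal place by the cameras. The first slides over the post's top stuck by friction at up to about 13 N. Lifting and setting the ring down again about 2 mm over found the bore.
- I lowered the ring until it met the padding at the expected height (TCP 12.8 mm) and let go. I then swung the lid over from behind and pressed its front.
- The closing force peaked at about 14 N and dropped to about 5 N as the hook snapped. I then pressed to the hard stop with about 16 N.

**What the last checks showed**
- **Lid and latch:** in the side view the lid lies on the shut outline, and the latch is back at rest.
- **Ring:** it was seen flat over the post after I let go. It could not be seen again once the lid was shut.
- **Bushes:** the brass bush was seen in place in the last side view and the flat grey bush in the last top view.
- **Robot:** it touches nothing.

No check failed. The two cameras differed by about 1 mm on the post's place. I did not measure joint angles or the ring's exact position; the results above rest on contact heights, forces and pictures.

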